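# Rack the reference canisters after a tunnel run

## Task

First clear the shelf by hanging the headset over the rail's bar, one ear pad on each side. Then stand every steel canister that is on the bench upright on the shelf in one neat row against the back fence, one centred in each marked bay, starting at the bay beside the left lip and leaving no bay empty in between. Finally lay the straightedge flat on the shelf, flush against the fronts of the canisters, parallel to the fence and centred along the five bays, and leave the nozzle, the coupling and the reducer where they are.

Things in the scene. Friction and masses are not known exactly. Their poses are not given: they have to be found in the camera images.
- shelf: fixed dark low shelf; origin under its centre at bench level, x to its back (away from robot), y to its left. Deck 150 (x) x 320 (y) mm, top at z = 40 mm. Back fence 14 mm high over the deck, front face at x = +67 mm; a lip 14 mm high stands at the left end of the row (x = 27 to 73 mm), inner face at y = +154 mm. White lines mark five bays along the fence, 54 mm wide each.
- bay0 (a point): on the shelf deck: where the centre of a canister's underside is when it stands in bay 0 (first, beside the left lip) touching the fence; axes as the shelf's
- bay1 (a point): on the shelf deck: where the centre of a canister's underside is when it stands in bay 1 (counting from the left lip, first is 0) touching the fence; axes as the shelf's
- bay2 (a point): on the shelf deck: where the centre of a canister's underside is when it stands in bay 2 (counting from the left lip, first is 0) touching the fence; axes as the shelf's
- bay3 (a point): on the shelf deck: where the centre of a canister's underside is when it stands in bay 3 (counting from the left lip, first is 0) touching the fence; axes as the shelf's
- bay4 (a point): on the shelf deck: where the centre of a canister's underside is when it stands in bay 4 (last, at the right) touching the fence; axes as the shelf's
- rail: fixed headset rail: a level round steel bar, 14 mm diameter, 166 mm long, along its y axis, axis 155 mm above the bench, on two posts at y = +-75 mm rising from a 110 x 180 x 10 mm base plate. Origin under its centre at bench level.
- rail_mid (a point): top of the rail's bar at mid-length (162 mm above the bench); axes as the rail's, y along the bar
- headset: rigid comms headset, starts on the shelf, standing on its ear pads like an upside-down U; origin midway between the pads' feet, z up. 155 mm tall, 155 mm wide (y); pads 50 (x) x 24 (y) x 56 mm at y = +-63 mm. Band 22 mm wide, crown underside at z = 128 mm. Cushion to grip on the crown: 24 mm thick (x), 56 mm long (y), z = 133 to 155 mm. 0.24 kg
- headset_crown (a point): underside of the headset's band at the crown, midway; axes as the headset's
- straightedge: aluminium straightedge lying flat: blade 44 (x) x 270 (y) x 8 (z) mm, both long edges straight, with an upright black grip fin in the middle: 12 mm thick (y), 36 mm long (x), from z = 8 to 48 mm. Origin at the centre of the blade's underside, y along the blade. 0.42 kg
- can0: upright stainless reference-volume canister: cylinder 44 mm diameter, straight side 56 mm tall, then a shoulder and a slim brass port up to 74 mm; bottom-heavy, 0.28 kg; origin at the centre of its underside, z up; None if absent in this start. All five canisters are alike and interchangeable.
- can1: upright stainless reference-volume canister: cylinder 44 mm diameter, straight side 56 mm tall, then a shoulder and a slim brass port up to 74 mm; bottom-heavy, 0.28 kg; origin at the centre of its underside, z up; None if absent in this start. All five canisters are alike and interchangeable.
- can2: upright stainless reference-volume canister: cylinder 44 mm diameter, straight side 56 mm tall, then a shoulder and a slim brass port up to 74 mm; bottom-heavy, 0.28 kg; origin at the centre of its underside, z up; None if absent in this start. All five canisters are alike and interchangeable.
- can3: upright stainless reference-volume canister: cylinder 44 mm diameter, straight side 56 mm tall, then a shoulder and a slim brass port up to 74 mm; bottom-heavy, 0.28 kg; origin at the centre of its underside, z up; None if absent in this start. All five canisters are alike and interchangeable.
- can4: upright stainless reference-volume canister: cylinder 44 mm diameter, straight side 56 mm tall, then a shoulder and a slim brass port up to 74 mm; bottom-heavy, 0.28 kg; origin at the centre of its underside, z up; None if absent in this start. All five canisters are alike and interchangeable.
- nozzle: bystander: white ceramic nozzle, standing, 48 mm foot diameter, 62 mm tall, origin under its centre
- coupling: bystander: green anodized coupling, standing, 32 mm diameter, 44 mm tall, origin under its centre
- reducer: bystander: brass reducer fitting, standing, 34 mm diameter, 46 mm tall, origin under its centre

How it is judged:
On the way, in this order (a step that is already met when the one before it is completed fails the run):
1. the headset hangs over the rail, off the shelf (x of headset_crown in the frame of rail_mid between -0.03 and 0.03 m and y of headset_crown in the frame of rail_mid between -0.055 and 0.055 m and z of headset_crown in the frame of rail_mid between -0.01 and 0.02 m and angle between headset's own z axis and vertical below 0.35 rad and contact force between headset and rail above 0.5 N and linear speed of headset below 0.05 m/s), for 0.2 s.
2. all canisters stand in the row of bays from the left lip, none skipped ((horizontal distance between can0 and bay0 below 0.014 m or horizontal distance between can0 and bay1 below 0.014 m or horizontal distance between can0 and bay2 below 0.014 m or horizontal distance between can0 and bay3 below 0.014 m or horizontal distance between can0 and bay4 below 0.014 m) and angle between each of can0, can1, can2, can3, can4's own z axis and vertical below 0.1 rad and x of can0 in the frame of shelf between 0.033 and 0.057 m and z of can0 in the frame of shelf between 0.036 and 0.044 m and (horizontal distance between can1 and bay0 below 0.014 m or horizontal distance between can1 and bay1 below 0.014 m or horizontal distance between can1 and bay2 below 0.014 m or horizontal distance between can1 and bay3 below 0.014 m or horizontal distance between can1 and bay4 below 0.014 m) and x of can1 in the frame of shelf between 0.033 and 0.057 m and z of can1 in the frame of shelf between 0.036 and 0.044 m and (horizontal distance between can2 and bay0 below 0.014 m or horizontal distance between can2 and bay1 below 0.014 m or horizontal distance between can2 and bay2 below 0.014 m or horizontal distance between can2 and bay3 below 0.014 m or horizontal distance between can2 and bay4 below 0.014 m) and x of can2 in the frame of shelf between 0.033 and 0.057 m and z of can2 in the frame of shelf between 0.036 and 0.044 m and (horizontal distance between can3 and bay0 below 0.014 m or horizontal distance between can3 and bay1 below 0.014 m or horizontal distance between can3 and bay2 below 0.014 m or horizontal distance between can3 and bay3 below 0.014 m or horizontal distance between can3 and bay4 below 0.014 m) and x of can3 in the frame of shelf between 0.033 and 0.057 m and z of can3 in the frame of shelf between 0.036 and 0.044 m and (horizontal distance between can4 and bay0 below 0.014 m or horizontal distance between can4 and bay1 below 0.014 m or horizontal distance between can4 and bay2 below 0.014 m or horizontal distance between can4 and bay3 below 0.014 m or horizontal distance between can4 and bay4 below 0.014 m) and x of can4 in the frame of shelf between 0.033 and 0.057 m and z of can4 in the frame of shelf between 0.036 and 0.044 m and horizontal distance between any of can0, can1, can2, can3, can4 and bay0 below 0.014 m and horizontal distance between any of can0, can1, can2, can3, can4 and bay1 below 0.014 m and horizontal distance between any of can0, can1, can2, can3, can4 and bay2 below 0.014 m and horizontal distance between any of can0, can1, can2, can3, can4 and bay3 below 0.014 m), for 0.2 s.
3. the straightedge lies flush against the fronts of the row (x of straightedge in the frame of shelf between -0.0035 and 0.0055 m and y of straightedge in the frame of shelf between -0.006 and 0.044 m and z of straightedge in the frame of shelf between 0.037 and 0.043 m and angle between the y axis of straightedge and the y axis of shelf, either way round below 0.025 rad and angle between straightedge's own z axis and vertical below 0.04 rad and linear speed of straightedge below 0.02 m/s), for 0.2 s.
At the end, for the whole second after the job is handed in: Headset hangs astride the rail, crown within 30 mm across, 55 mm along. Each canister upright, 5 mm from fence contact, 10 mm from bay middle, bays filled from the left lip. Straightedge flat, within 4.5 mm of the canister fronts, 0.025 rad of parallel, 25 mm of centred. All at rest (all of step 1 and all of step 3 and (horizontal distance between can0 and bay0 below 0.01 m or horizontal distance between can0 and bay1 below 0.01 m or horizontal distance between can0 and bay2 below 0.01 m or horizontal distance between can0 and bay3 below 0.01 m or horizontal distance between can0 and bay4 below 0.01 m) and angle between each of can0, can1, can2, can3, can4's own z axis and vertical below 0.1 rad and x of can0 in the frame of shelf between 0.04 and 0.05 m and z of can0 in the frame of shelf between 0.036 and 0.044 m and (horizontal distance between can1 and bay0 below 0.01 m or horizontal distance between can1 and bay1 below 0.01 m or horizontal distance between can1 and bay2 below 0.01 m or horizontal distance between can1 and bay3 below 0.01 m or horizontal distance between can1 and bay4 below 0.01 m) and x of can1 in the frame of shelf between 0.04 and 0.05 m and z of can1 in the frame of shelf between 0.036 and 0.044 m and (horizontal distance between can2 and bay0 below 0.01 m or horizontal distance between can2 and bay1 below 0.01 m or horizontal distance between can2 and bay2 below 0.01 m or horizontal distance between can2 and bay3 below 0.01 m or horizontal distance between can2 and bay4 below 0.01 m) and x of can2 in the frame of shelf between 0.04 and 0.05 m and z of can2 in the frame of shelf between 0.036 and 0.044 m and (horizontal distance between can3 and bay0 below 0.01 m or horizontal distance between can3 and bay1 below 0.01 m or horizontal distance between can3 and bay2 below 0.01 m or horizontal distance between can3 and bay3 below 0.01 m or horizontal distance between can3 and bay4 below 0.01 m) and x of can3 in the frame of shelf between 0.04 and 0.05 m and z of can3 in the frame of shelf between 0.036 and 0.044 m and (horizontal distance between can4 and bay0 below 0.01 m or horizontal distance between can4 and bay1 below 0.01 m or horizontal distance between can4 and bay2 below 0.01 m or horizontal distance between can4 and bay3 below 0.01 m or horizontal distance between can4 and bay4 below 0.01 m) and x of can4 in the frame of shelf between 0.04 and 0.05 m and z of can4 in the frame of shelf between 0.036 and 0.044 m and horizontal distance between any of can0, can1, can2, can3, can4 and bay0 below 0.01 m and horizontal distance between any of can0, can1, can2, can3, can4 and bay1 below 0.01 m and horizontal distance between any of can0, can1, can2, can3, can4 and bay2 below 0.01 m and horizontal distance between any of can0, can1, can2, can3, can4 and bay3 below 0.01 m); the robot touches nothing.
It fails at once if the nozzle is pushed more than 50 mm or tipped over (distance of nozzle from where it was at the start of the episode above 0.05 m or angle between nozzle's own z axis and vertical above 0.6 rad).
It fails at once if the coupling is pushed more than 50 mm or tipped over (distance of coupling from where it was at the start of the episode above 0.05 m or angle between coupling's own z axis and vertical above 0.6 rad).
It fails at once if the reducer is pushed more than 50 mm or tipped over (distance of reducer from where it was at the start of the episode above 0.05 m or angle between reducer's own z axis and vertical above 0.6 rad).
Of can0, can1, can2, can3, can4 only 4 to 5 are there at a start; the rules pass over those that are not, and their reading is None.
At some moment in a run one of can0, can1, can2, can3, can4 may be knocked a few centimetres aside while the robot is not near it.
It also fails if it takes over 210 s, if anything falls off the work surface, if the arm or the gripper's body presses on something with over 40 N, if the wrist force passes 120 N, or if a joint passes its speed limit or range.

## Robot

A 6-joint arm with a two-finger parallel gripper is mounted at the origin on the work surface. World frame = base frame: x ahead of the robot, y to its left, z up, the work surface at z = 0. Lengths are in m, angles in rad, forces in N, time in s.
With the tool pointing down it reaches from about 0.3 to 0.875 m from the base axis. Payload 6.4 kg.
Tool frame: the origin (TCP) lies between the finger pads; the fingertips stand env.nose_length ahead of it and the grasp point (between the pads) lies 11 mm behind it (env.nose_length is the distance from the TCP to the fingertips, in m); x points along the fingers, y is the direction in which the jaws open and shut, and the axes are right-handed (so a half turn about x gives the same grasp; the last joint's range is limited). The gripper opens to 85 mm and grips with 20 to 120 N. Pads are 22 mm wide; open, the fingers measure 114 mm over their backs; the gripper's body (76 mm by 85 mm) begins 54 mm behind the grasp point. The pads swing forward as they close: fully open they stand 13 mm farther back than shut.
Start: joints at [-1.437, 0.181, 1.607, -0, 1.354, -0.206], TCP at [0.192, -0.542, 0.239] pointing down, gripper open.
Joint ranges: [-2.99, 2.99], [-0.89, 2.07], [0.3, 2.58], [-1.14, 4.28], [0, 2.63], [-3.12, 3.12]. Speed limits (rad/s): [2.57, 2.57, 3.01, 3.14, 3.14, 3.14].

## Interface

Orientations are given as a unit quaternion [w, x, y, z].
In Python, from rig import env gives the robot as it stands.
- The arm moves only by the tool send_rows, never from a script. Its argument "series" is text: rows parted by semicolons, each of 5 numbers parted by spaces: the opening in per cent of the stroke, from 0 (shut) to 100 (fully open), then the shift along the tool's x, y, z in units of 25 mm (1.0 is 25 mm), then the turn about the tool's x in units of 5 degrees (1.0 is 5 degrees). In form: fingers x y z yaw; .... A call has 1 to 10 rows; each row is the pose to reach, as a shift and turn from the pose commanded when the call began, along the tool's axes at that moment; what a row does not reach only later rows make up. A row lasts 1/10 s, in which the tool goes at most 50 mm and 8.59 degrees, less where a joint would pass 70% of its speed; a pose out of reach is approached as far as the arm can. A call with a gripper value outside its range is refused whole. The fingers move at their own pace and stop on an object; "grip_force" is the grip in N (left out, the last holds). Time passes only in rows, so rows that repeat a pose let the fingers close. It gives the time, the measured TCP pose, the force and the opening at its end, in the units of the state.
- env.sense(): the state, without advancing time (a new reading comes with each control period).
- env.camera(name): name is "scene" or "side" or "wrist"; returns a dict with "color" (400x640x3 uint8, red, green, blue), "K" (3x3 intrinsics, pixels), "R" (3x3) and "t" (3): a world point X has camera coordinates R X + t. Camera axes: x right, y down, z forward; pixel columns grow to the right and rows downward; lengths in m; the calibration is good to about 2 mm. A picture is of the moment at which its call begins. There is no depth.
- env.close_job(): hands the job in, once; it reports no verdict.
Trained networks look in a picture, given as the dict that the camera call returned (one of the last four; its "shot" number tells which), for a name from the list of things; names that differ only in an ending like _2 or _b are one class to them, and where a whole thing is asked for, a point or a joint stands for the part that bears it (a point fixed in the world has none). Each returns a list of dicts, best first, with "confidence" (0 to 1); they miss things now and then, are a little off and sometimes report something else, mostly with a low value. They report only what shows in the picture. A call takes as long as a camera call.
- env.look_for(target, picture): "xyz" ([x, y, z] in m, in world coordinates, good to about 4 mm: the middle of the surface that is visible of it).
The state is a dict: "clock": time; "qpos": joint angles; "dq": joint speeds; "joint_torque": joint torques, N m; "eef_pos": TCP position; "tcp_rot": TCP orientation; "ft_force": force on the tool from outside, world axes, zero at the start; "torque": the same for the moment, N m; "opening": finger opening in m.
Only numpy, scipy, OpenCV 4.12 (cv2) and the standard library are available. Lean on these libraries where they do the work, as an engineer would, in place of code of your own. Each camera call takes 0.05 s, during which the arm holds its last target.

## Working session

There is one attempt and no reset: what is moved stays moved. The work goes in short steps, Python scripts to look and compute and a tool call to move; the robot and the scene stay as the last step left them, time stands still between calls to the robot, and variables do not carry over. Pictures are saved under pics/ and viewed, and the job is handed in when it is done.

Besides the shell and the picture viewer there is one more tool, called after "Emit:" as a command line: name --argument value ..., lists and objects as JSON in quotes. send_rows: Moves the arm, as the interface text tells. Its arguments: {"type":"object","properties":{"series":{"type":"string"},"grip_force":{"type":"number"}},"required":["series"]}

```bash
ls; mkdir -p pics; python3 - <<'E'
from rig import env
import cv2
print(env.sense(), env.nose_length)
for n in ["scene","side","wrist"]:
    p=env.camera(n); cv2.imwrite(f"pics/a_{n}.png",p["color"][:,:,::-1]); print(n,p["K"].tolist(),p["R"].tolist(),p["t"].tolist())
    if n!="wrist":
      for t in ["headset","rail","shelf","straightedge","can0","nozzle","coupling","reducer","headset_crown","bay0"]:
        try: r=env.look_for(t,p)
        except Exception as e: r=[];print(e)
        print(t,[( [round(float(v),3) for v in d["xyz"]],round(float(d["confidence"]),2)) for d in r])
E
```

```text
pics
{'clock': 0.0, 'qpos': array([-1.43728084e+00,  1.81569766e-01,  1.60801954e+00, -1.88863684e-05,
        1.35378769e+00, -2.06300121e-01]), 'dq': array([-6.03048914e-05,  1.62471745e-03,  5.11686046e-04,  1.76881295e-04,
       -6.67011551e-04,  7.47795814e-04]), 'joint_torque': array([-1.53551773e-03, -4.44865680e+01, -3.51346064e+01, -2.95389782e-04,
        9.21854982e-03, -1.21741192e-05]), 'eef_pos': array([ 0.19159204, -0.54156449,  0.23836241]), 'tcp_rot': array([ 0.11893643,  0.69694062,  0.12019779, -0.69690774]), 'ft_force': array([ 0.1947793 , -0.66685834, -0.80453875]), 'torque': array([-0.01481794,  0.07109432, -0.00098078]), 'opening': 0.08540408627567467} 0.008
scene [[447.40903394062843, 0.0, 317.5038040675853], [0.0, 447.40903394062843, 200.42757338436257], [0.0, 0.0, 1.0]] [[0.8135669402469949, 0.58128934198901, -0.01454423002863962], [0.49040552734679455, -0.6993769458389044, -0.5199752940061272], [-0.31242799568037216, 0.4159021381515484, -0.8540574682046377]] [-0.4403976818600646, -0.18624767858971392, 1.4280247033422258]
headset [([0.599, -0.025, 0.119], 0
[... 1259 characters left out ...]
 0.254, 0.047], 0.86), ([0.425, -0.238, 0.044], 0.77), ([0.623, 0.314, 0.042], 0.69)]
nozzle [([0.521, 0.411, 0.027], 0.91), ([0.421, -0.237, 0.042], 0.67)]
coupling [([0.371, -0.314, 0.01], 0.57)]
reducer [([0.645, -0.256, 0.02], 0.67)]
headset_crown [([0.594, 0.026, 0.097], 0.95)]
bay0 [([0.611, 0.086, 0.042], 0.66)]
wrist [[341.0169166441051, 0.0, 324.5253647671019], [0.0, 341.0169166441051, 202.4622201019895], [0.0, 0.0, 1.0]] [[0.3327721142210026, -0.9430072564967626, -0.00018490899073935092], [-0.8950823271567997, -0.31592187947810635, 0.31467601382785837], [-0.29680018128103247, -0.10454989364639056, -0.9491991214334726]] [-0.5745113582544499, -0.04091338688168854, 0.3800845927990114]
```

View pictures.

View pics/a_scene.png

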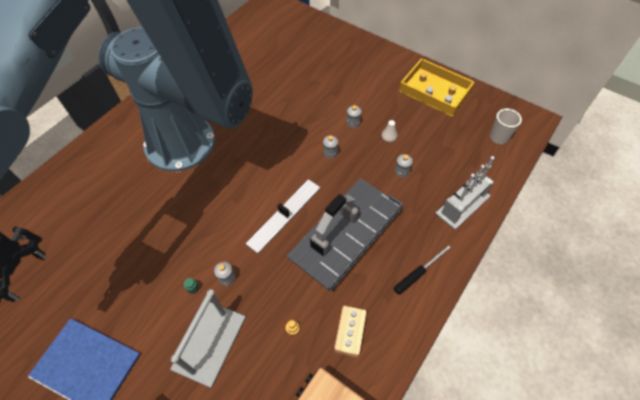

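View pics/a_side.png

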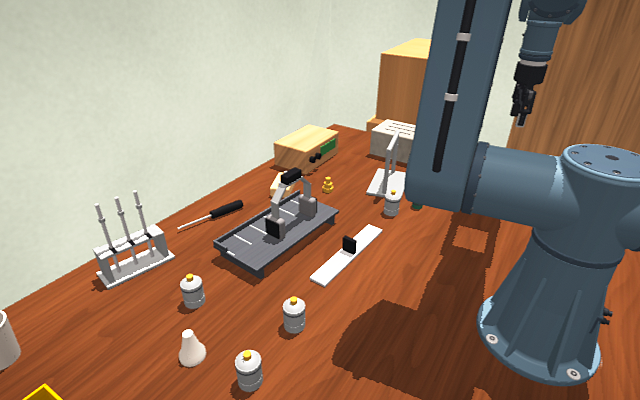

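View pics/a_wrist.png

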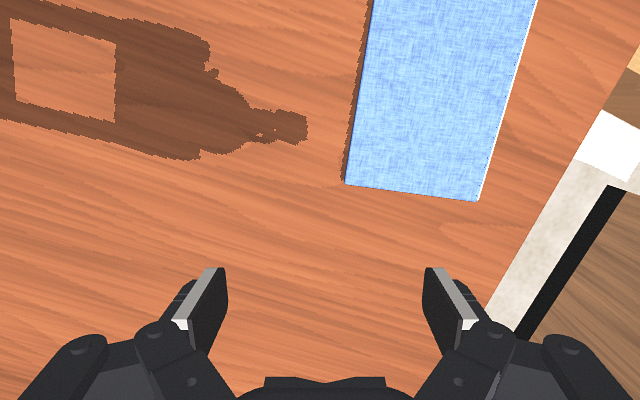

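```bash
cat > h.py <<'E'
from rig import env
import numpy as np, cv2
from scipy.spatial.transform import Rotation as Ro
def q2R(q): return Ro.from_quat([q[1],q[2],q[3],q[0]]).as_matrix()
def pose():
    s=env.sense(); return np.array(s["eef_pos"]),q2R(s["tcp_rot"]),s
def shot(n,name,crop=None,sc=1):
    p=env.camera(n); im=p["color"][:,:,::-1]
    if crop: im=im[crop[1]:crop[3],crop[0]:crop[2]]
    if sc!=1: im=cv2.resize(im,None,fx=sc,fy=sc,interpolation=cv2.INTER_CUBIC)
    cv2.imwrite(f"pics/{name}.png",im); return p
def px2z(p,u,v,z):
    d=p["R"].T@np.linalg.solve(p["K"],[u,v,1]); c=-p["R"].T@p["t"]
    return c+d*(z-c[2])/d[2]
def proj(p,X):
    c=p["R"]@np.asarray(X).reshape(-1,3).T+p["t"].reshape(3,1); u=p["K"]@c; return (u[:2]/u[2]).T
def tri(obs):
    A=[];b=[]
    for p,u,v in obs:
        d=p["R"].T@np.linalg.solve(p["K"],[u,v,1]); d/=np.linalg.norm(d); c=-p["R"].T@p["t"]
        M=np.eye(3)-np.outer(d,d); A.append(M); b.append(M@c)
    return np.linalg.lstsq(np.vstack(A),np.hstack(b),rcond=None)[0]
def jaw(): # world direction angle of tool y
    x,R,s=pose(); return np.degrees(np.arctan2(R[1,1],R[0,1]))
def move(target,jawdeg=None):
    """print shift in units; jawdeg = desired world angle of jaw axis (mod 180)"""
    x,R,s=pose(); d=R.T@(np.array(target)-x)/0.025
    t=0
    if jawdeg is not None:
        # tool x is down: positive turn about it lowers world angle
        t=-((jawdeg-jaw()+90)%180-90)/5
    print("at",x.round(4),"jaw",round(jaw(),2),"q6",round(float(s["qpos"][5]),2),"open",round(float(s["opening"]),4),"F",np.round(s["ft_force"],1),"t",round(float(s["clock"]),2))
    print("shift",d.round(3),"turn",round(t,3))
E
python3 - <<'E'
from h import *
x,R,s=pose(); print(R.round(4)); 
p=env.camera("wrist"); c=-p["R"].T@p["t"]; print("cam rel tool",R.T@(c-x), "cam axes in tool\n",(R.T@p["R"].T).round(3), c)
move([0.40,0.0,0.50],None)
E
```

```text
[[ 0.      0.3333 -0.9428]
 [ 0.     -0.9428 -0.3333]
 [-1.     -0.     -0.    ]]
cam rel tool [-0.13424636 -0.00038604 -0.08041283] cam axes in tool
 [[ 0.    -0.315  0.949]
 [ 1.    -0.001 -0.   ]
 [ 0.001  0.949  0.315]] [ 0.26736957 -0.51495602  0.37354249]
at [ 0.1917 -0.5421  0.2393] jaw -70.53 q6 -0.21 open 0.0856 F [ 0.   0.6 -0.1] t 1.2
shift [-10.428 -17.668 -15.085] turn 0
```

```bash
python3 - <<'E'
from h import *
move([0.54,0.02,0.42],-90)
E
```

```text
at [ 0.1917 -0.5421  0.2393] jaw -70.53 q6 -0.21 open 0.0856 F [ 0.   0.6 -0.1] t 1.2
shift [ -7.228 -16.556 -20.631] turn 3.893
```

Emit:
send_rows --series "100 -3.6 0 0 0;100 -7.2 -2 -2 0;100 -7.2 -16.5 -20.6 3.9;100 -7.2 -16.5 -20.6 3.9;100 -7.2 -16.5 -20.6 3.9;100 -7.2 -16.5 -20.6 3.9;100 -7.2 -16.5 -20.6 3.9;100 -7.2 -16.5 -20.6 3.9;100 -7.2 -16.5 -20.6 3.9;100 -7.2 -16.5 -20.6 3.9"

```text
clock: 2.2
eef_pos: [0.4129, -0.1831, 0.3874]
tcp_rot: [-0.0, 0.707, -0.001, -0.707]
ft_force: [1.9, -1.1, 0.6]
opening: 0.0852
```

Emit:
send_rows --series "100 0 0 0 0;100 0 0 0 0;100 0 0 0 0;100 0 0 0 0"

```text
clock: 2.6
eef_pos: [0.4115, -0.1863, 0.3864]
tcp_rot: [0.001, -0.707, 0.001, 0.707]
ft_force: [-0.4, -0.1, -0.1]
opening: 0.0855
```

```bash
python3 - <<'E'
from h import *
move([0.54,0.02,0.42],-90)
E
```

```text
at [ 0.4115 -0.1863  0.3864] jaw -90.18 q6 0.89 open 0.0855 F [-0.4 -0.1 -0.1] t 2.6
shift [-1.345 -8.269 -5.111] turn -0.036
```

Emit:
send_rows --series "100 -1.4 -8.3 -5.1 0;100 -1.4 -8.3 -5.1 0;100 -1.4 -8.3 -5.1 0;100 -1.4 -8.3 -5.1 0;100 -1.4 -8.3 -5.1 0;100 -1.4 -8.3 -5.1 0;100 -1.4 -8.3 -5.1 0;100 -1.4 -8.3 -5.1 0;100 -1.4 -8.3 -5.1 0;100 -1.4 -8.3 -5.1 0"

```text
clock: 3.6
eef_pos: [0.5395, 0.021, 0.4218]
tcp_rot: [-0.001, 0.707, -0.001, -0.707]
ft_force: [0.5, -0.4, -0.5]
opening: 0.0858
```

```bash
python3 - <<'E'
from h import *
move([0.54,0.02,0.42],-90)
p=shot("wrist","b_wrist")
import pickle; pickle.dump(p,open("b.pkl","wb"))
for t in ["headset","headset_crown","shelf","straightedge","can0"]:
    print(t,[(d["xyz"].round(3) if hasattr(d["xyz"],"round") else d["xyz"],round(d["confidence"],2)) for d in env.look_for(t,p)])
p=shot("side","b_side",(200,130,440,320),3)
E
```

```text
at [0.5395 0.021  0.4218] jaw -90.17 q6 1.39 open 0.0858 F [ 0.5 -0.4 -0.5] t 3.6
shift [ 0.074  0.041 -0.019] turn -0.034
headset [([0.5938, 0.0041, 0.1641], 0.73)]
headset_crown [([0.5952, 0.004, 0.1631], 0.76), ([0.4149, 0.374, 0.0541], 0.54)]
shelf [([0.6341, 0.0316, 0.0405], 0.86)]
straightedge [([0.4384, -0.0193, 0.0094], 0.87), ([0.6356, 0.0371, 0.0366], 0.57)]
can0 [([0.6346, 0.2962, 0.0562], 0.86), ([0.4146, 0.3767, 0.0532], 0.78), ([0.4354, -0.2458, 0.0565], 0.75), ([0.4284, 0.2342, 0.0569], 0.73)]
```

View pics/b_wrist.png

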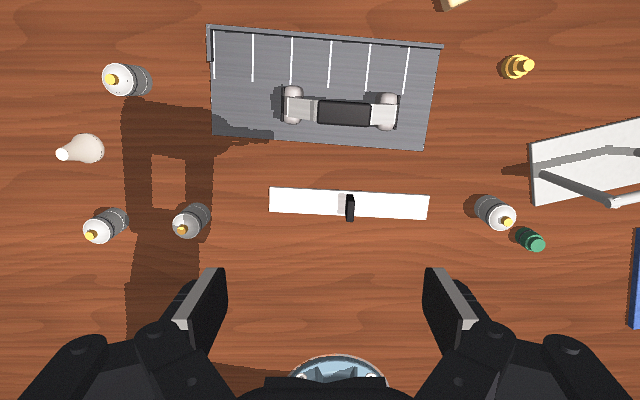

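```bash
python3 - <<'E'
import cv2
im=cv2.imread("pics/b_wrist.png")
cv2.imwrite("pics/b1.png",cv2.resize(im[15:235,195:455],None,fx=3,fy=3,interpolation=cv2.INTER_CUBIC)[:600])
cv2.imwrite("pics/b2.png",cv2.resize(im[100:260,455:640],None,fx=4,fy=4,interpolation=cv2.INTER_CUBIC)[:600])
E
```

```text
(no output)
```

View pics/b1.png

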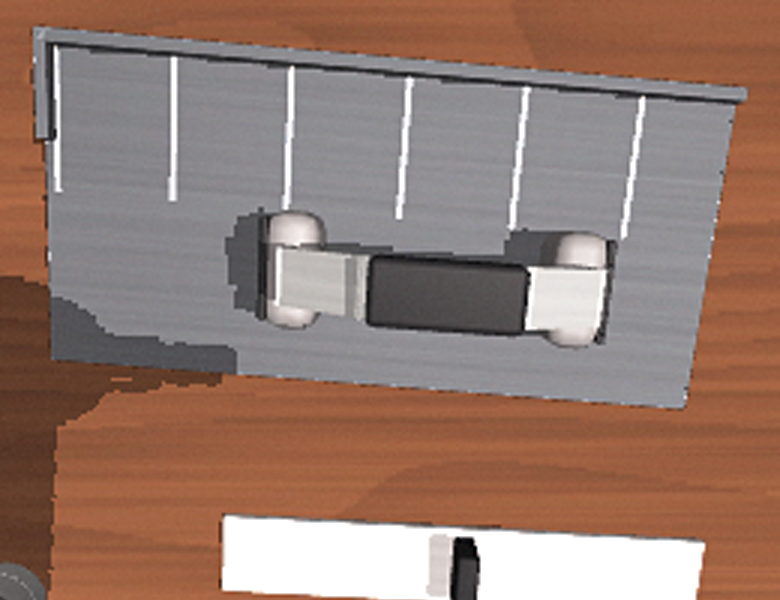

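View pics/b2.png

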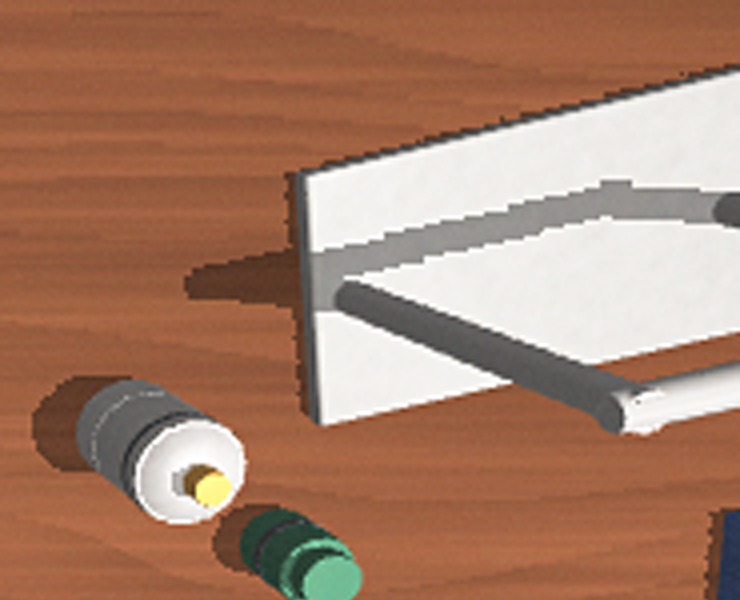

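```bash
cat >> h.py <<'E'
def fit2(model,world):
    """rigid 2d fit: world = R(th) model + t"""
    m=np.array(model,float);w=np.array(world,float)[:,:2]
    mc=m-m.mean(0);wc=w-w.mean(0)
    th=np.arctan2((mc[:,0]*wc[:,1]-mc[:,1]*wc[:,0]).sum(),(mc*wc).sum())
    Rm=np.array([[np.cos(th),-np.sin(th)],[np.sin(th),np.cos(th)]]); t=w.mean(0)-Rm@m.mean(0)
    res=(Rm@m.T).T+t-w
    return t,th,res
E
python3 - <<'E'
from h import *
import pickle
p=pickle.load(open("b.pkl","rb"))
c=lambda u,v:(195+(u)/3,15+v/3)
lines=[(58,190),(172,200),(286,208),(399,218),(512,229),(624,238)]
W=[px2z(p,*c(u,v),0.04) for u,v in lines]; W=np.array(W)
print(W.round(4)); print(np.linalg.norm(np.diff(W[:,:2],axis=0),axis=1))
fl=px2z(p,*c(52,359),0.04); fr=px2z(p,*c(685,407),0.04)
print("front",fl,fr,np.linalg.norm(fl-fr))
y=[.154,.1,.046,-.008,-.062,-.116]
# unknown line-end x: use along only; fit with corner
d=(W[-1]-W[0])[:2]; d/=np.linalg.norm(d)
# line end x coordinate from front corner perpendicular
n=np.array([-d[1],d[0]]); 
xs=abs((W[:,:2]-fl[:2])@n); print("lineend dist from front",xs)
xe=-0.075+xs.mean()
t,th,res=fit2([(xe,v) for v in y]+[(-.075,.16),(-.075,-.16)],list(W)+[fl,fr]); print("shelf",t,np.degrees(th),"\n",res.round(4))
S=lambda a,b:t+np.array([a*np.cos(th)-b*np.sin(th),a*np.sin(th)+b*np.cos(th)])
print("fence top front corners predicted px")
for b in (.154,-.16): 
  q=S(.067,b); u=proj(p,[*q,.054])[0]; print((u-[195,15])*3)
# straightedge top corners z=.008
se=[(224,515),(704,541),(222,590),(698,601)]
Ws=[px2z(p,*c(*q),.008) for q in se[:3]]; print(np.array(Ws).round(4),np.linalg.norm(Ws[0]-Ws[1]),np.linalg.norm(Ws[0]-Ws[2]))
t2,th2,res=fit2([(.022,.135),(.022,-.135),(-.022,.135)],Ws);print("SE",t2,np.degrees(th2),res.round(4))
# cushion top z=.195
cu=[(372,253),(528,266),(527,336),(366,326)]
Wc=[px2z(p,*c(*q),.195) for q in cu]; print(np.array(Wc).round(4),np.linalg.norm(Wc[0]-Wc[1]),np.linalg.norm(Wc[0]-Wc[3]))
E
```

```text
[[ 0.6353  0.1778  0.04  ]
 [ 0.6307  0.124   0.04  ]
 [ 0.6269  0.0699  0.04  ]
 [ 0.6222  0.016   0.04  ]
 [ 0.617  -0.0382  0.04  ]
 [ 0.6127 -0.0922  0.04  ]]
[0.05394889 0.05422423 0.0540717  0.05444553 0.05417469]
front [0.55617099 0.18907535 0.04      ] [ 0.53105491 -0.12863876  0.04      ] 0.3187053065219182
lineend dist from front [0.0798431  0.07969386 0.08044464 0.08025806 0.07961734 0.0798431 ]
shelf [0.61784253 0.02431065] -4.642146317555434 
 [[-0.0001 -0.0003]
 [ 0.0002 -0.0004]
 [-0.0004 -0.0002]
 [-0.0001 -0.0001]
 [ 0.0008  0.0003]
 [ 0.0007  0.0004]
 [-0.0001  0.0008]
 [-0.0009 -0.0005]]
fence top front corners predicted px
[45.7439856  40.46966555]
[747.55707463 100.48450161]
[[ 0.4662  0.1131  0.008 ]
 [ 0.4501 -0.1552  0.008 ]
 [ 0.4219  0.1166  0.008 ]] 0.2687156679828703 0.04444769090390423
SE [ 0.43610713 -0.01966258] -3.389259865352947 [[-0.0002  0.0007]
 [-0.0001 -0.0005]
 [ 0.0002 -0.0002]]
[[ 0.6103  0.0267  0.195 ]
 [ 0.6059 -0.0262  0.195 ]
 [ 0.5826 -0.0268  0.195 ]
 [ 0.5862  0.029   0.195 ]] 0.053070919696143845 0.024241614186662527
```

```bash
python3 - <<'E'
from h import *
import pickle
p=pickle.load(open("b.pkl","rb"))
c=lambda u,v:(455+u/4,100+v/4)
A=px2z(p,*c(303,173),.01);B=px2z(p,*c(321,424),.01)
e=px2z(p,*c(740,66),.01)
print(A,B,np.linalg.norm(A-B), e)
print("edge dir",np.degrees(np.arctan2(*(A-e)[[1,0]])), np.degrees(np.arctan2(*(A-B)[[1,0]])))
t,th,res=fit2([(.055,.09),(-.055,.09)],[A,B]);print(t,np.degrees(th),res)
q=px2z(p,*c(632,408),.162);print("bar end",q)
s=shot("scene","b_scene",(150,270,270,400),5)
pickle.dump(s,open("bs.pkl","wb"))
E
```

```text
[ 0.53716452 -0.30765821  0.01      ] [ 0.43124279 -0.33504708  0.01      ] 0.10940549970530565 [ 0.57808743 -0.47001045  0.01      ]
edge dir 104.14740908956041 14.49779096771223
[ 0.5067345 -0.4084868] 14.49779096771223 [[ 2.87784898e-04  7.44143976e-05]
 [-2.87784898e-04 -7.44143976e-05]]
bar end [ 0.48856026 -0.32956555  0.162     ]
```

View pics/b_scene.png

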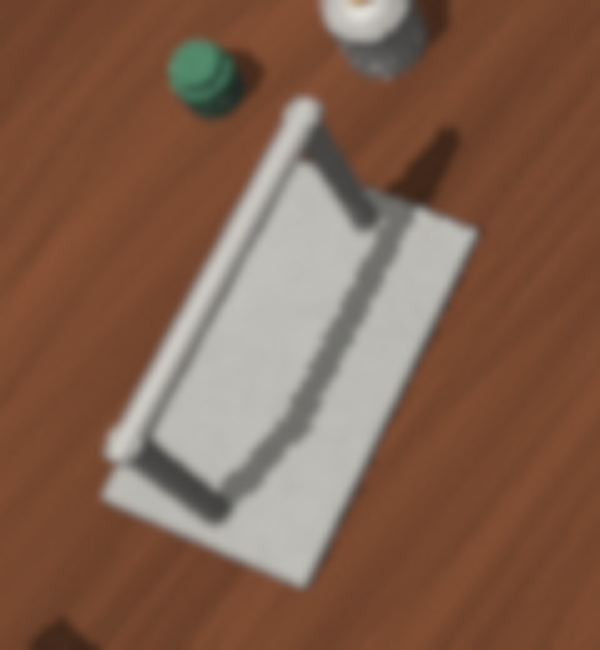

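```bash
python3 - <<'E'
from h import *
import pickle
p=pickle.load(open("b.pkl","rb"));s=pickle.load(open("bs.pkl","rb"))
a=px2z(s,210.6,292.6,.16);b=px2z(s,174.6,359,.16);print(a,b,(a+b)/2,np.linalg.norm(a-b),np.degrees(np.arctan2(*(a-b)[[1,0]])))
print("bar-end height",tri([(s,210.6,292.6),(p,455+632/4,100+408/4)]))
move([.5963,.0007,.30],-4.6)
# cushion height check: cushion look in scene
print([(d["xyz"],d["confidence"]) for d in env.look_for("headset_crown",env.camera("scene"))])
E
```

```text
[ 0.49056079 -0.33543546  0.16      ] [ 0.52712468 -0.48449698  0.16      ] [ 0.50884274 -0.40996622  0.16      ] 0.15348046525278547 103.78218887627652
bar-end height [ 0.48752913 -0.33484961  0.15556077]
at [0.5398 0.0224 0.4218] jaw -90.03 q6 1.39 open 0.0857 F [-0.1 -0.5  0.5] t 4.0
shift [ 4.874  0.866 -2.259] turn -17.086
[([0.602, -0.0271, 0.1167], 0.67)]
```

Emit:
send_rows --series "100 4 0.9 -2.3 -2;100 4 0.9 -2.3 -4;100 4.9 0.9 -2.3 -6;100 4.9 0.9 -2.3 -8;100 4.9 0.9 -2.3 -10;100 4.9 0.9 -2.3 -12;100 4.9 0.9 -2.3 -14;100 4.9 0.9 -2.3 -16;100 4.9 0.9 -2.3 -17.1;100 4.9 0.9 -2.3 -17.1"

```text
clock: 5.1
eef_pos: [0.5974, 0.0, 0.2992]
tcp_rot: [-0.481, -0.518, -0.482, 0.518]
ft_force: [-0.3, 0.7, -0.4]
opening: 0.0854
```

```bash
python3 - <<'E'
from h import *
move([.5963,.0007,.180],-4.6)
p=shot("wrist","c_wrist"); import pickle; pickle.dump(p,open("c.pkl","wb"))
E
```

```text
at [0.5974 0.     0.2992] jaw -4.17 q6 -0.13 open 0.0854 F [-0.3  0.7 -0.4] t 5.1
shift [ 4.77  -0.045 -0.024] turn 0.086
```

View pics/c_wrist.png

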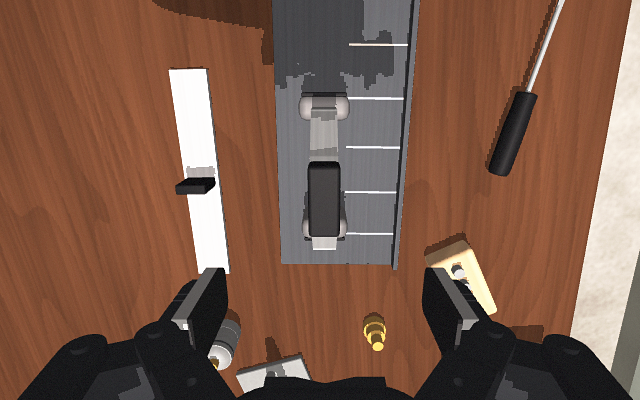

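```bash
python3 - <<'E'
from h import *
import pickle
p=pickle.load(open("c.pkl","rb"))
W=np.array([px2z(p,*q,.195) for q in [(310,162),(340,162),(340.5,237),(308,239)]]);print(W,W.mean(0),np.linalg.norm(np.diff(W,axis=0),axis=1))
E
```

```text
[[ 0.58885836  0.03296438  0.195     ]
 [ 0.61006412  0.0314089   0.195     ]
 [ 0.60702417 -0.02646061  0.195     ]
 [ 0.5821727  -0.02630996  0.195     ]] [0.59702984 0.00290068 0.195     ] [0.02126273 0.0579493  0.02485192]
```

Emit:
send_rows --series "100 2 0 -0.05 0.1;100 4 0 -0.05 0.1;100 4.75 0 -0.05 0.1;100 4.75 0 -0.05 0.1;0 4.75 0 -0.05 0.1;0 4.75 0 -0.05 0.1;0 4.75 0 -0.05 0.1;0 4.75 0 -0.05 0.1;0 4.75 0 -0.05 0.1;0 4.75 0 -0.05 0.1" --grip_force 50

```text
clock: 6.15
eef_pos: [0.5981, 0.001, 0.1821]
tcp_rot: [0.478, 0.522, 0.477, -0.521]
ft_force: [-2.2, -0.9, 6.6]
opening: 0.0228
```

```bash
python3 - <<'E'
from h import *
move([.5963,.0007,.400],-4.6)
shot("side","c_side",(200,110,440,300),3)
E
```

```text
at [0.5981 0.001  0.1821] jaw -5.04 q6 -0.11 open 0.0228 F [-2.2 -0.9  6.6] t 6.15
shift [-8.717 -0.054  0.021] turn -0.088
```

View pics/c_side.png

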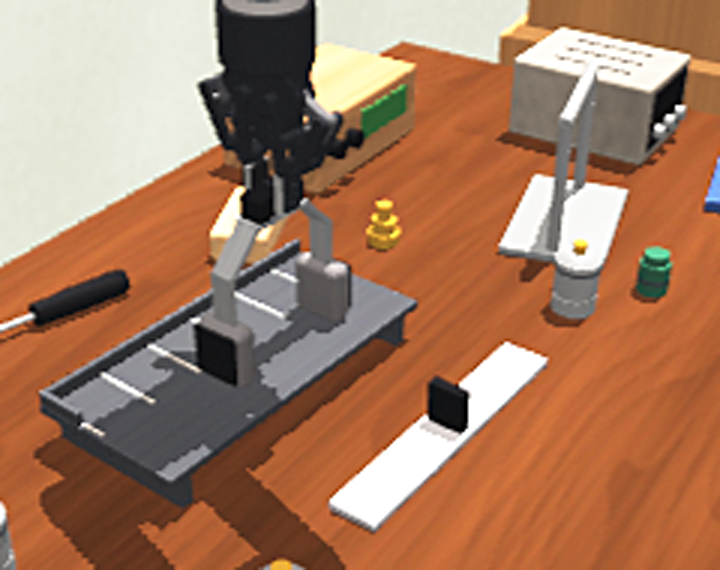

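Emit:
send_rows --series "0 -2 0 0 0;0 -4 0 0 0;0 -6 0 0 0;0 -7.2 0 0 0;0 -7.2 0 0 0;0 -7.2 0 0 0"

```text
clock: 6.8
eef_pos: [0.5973, 0.0012, 0.3601]
tcp_rot: [-0.478, -0.521, -0.478, 0.521]
ft_force: [0.2, 0.4, -3.8]
opening: 0.0229
```

```bash
python3 - <<'E'
from h import *
move([.508,-.409,.36],-75.8)
E
```

```text
at [0.5973 0.0012 0.3601] jaw -5.04 q6 -0.11 open 0.0229 F [ 0.2  0.4 -3.8] t 6.8
shift [ 5.0000e-03 -2.1170e+00  1.6657e+01] turn 14.153
```

Emit:
send_rows --series "0 0 -0.2 1.7 1.4;0 0 -0.4 3.4 2.8;0 0 -0.6 5.1 4.2;0 0 -0.8 6.8 5.6;0 0 -1 8.4 7;0 0 -1.3 10 8.5;0 0 -1.5 11.7 10;0 0 -1.7 13.3 11.4;0 0 -1.9 15 12.8;0 0 -2.1 16.6 14.2"

```text
clock: 7.8
eef_pos: [0.5073, -0.4086, 0.3566]
tcp_rot: [-0.082, -0.701, -0.086, 0.703]
ft_force: [0.6, -0.6, -3.1]
opening: 0.0227
```

```bash
python3 - <<'E'
from h import *
move([.508,-.409,.19],-75.8)
shot("side","d_side",(300,60,540,250),3)
shot("scene","d_scene",(130,220,330,370),4)
E
```

```text
at [ 0.5073 -0.4086  0.3566] jaw -76.34 q6 0.47 open 0.0227 F [ 0.6 -0.6 -3.1] t 7.8
shift [ 6.663  0.056 -0.041] turn -0.109
```

View pics/d_side.png

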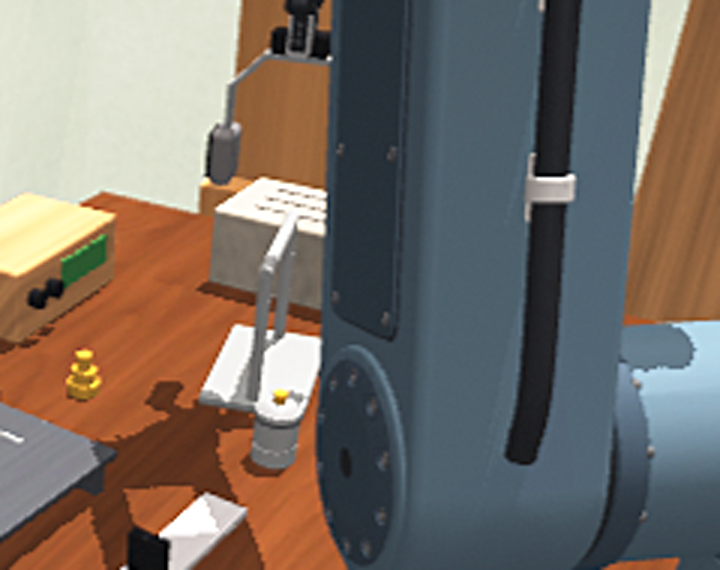

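View pics/d_scene.png

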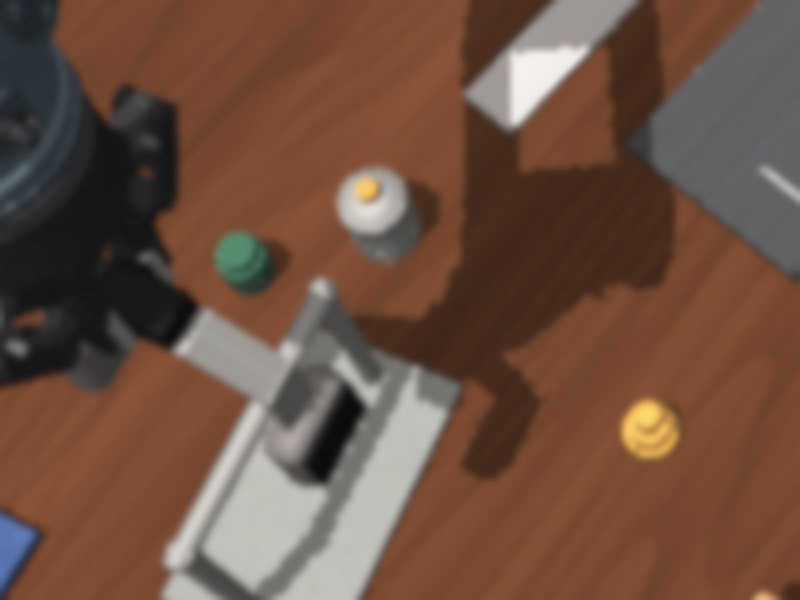

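Emit:
send_rows --series "0 1.5 0 0 0;0 3 0 0 0;0 4.5 0 0 0;0 6 0 0 0;0 6.6 0 0 0;0 6.6 0 0 0"

```text
clock: 8.5
eef_pos: [0.507, -0.4051, 0.1907]
tcp_rot: [-0.084, -0.7, -0.089, 0.704]
ft_force: [-0.7, -0.2, -3.3]
opening: 0.0227
```

```bash
python3 - <<'E'
from h import *
move([.508,-.409,.176],-75.8)
shot("scene","e_scene",(130,220,330,370),4)
shot("side","e_side",(300,60,540,250),3)
E
```

```text
at [ 0.507  -0.4051  0.1907] jaw -76.0 q6 0.47 open 0.0227 F [-0.7 -0.2 -3.3] t 8.5
shift [ 0.587  0.165 -0.005] turn -0.039
```

View pics/e_scene.png

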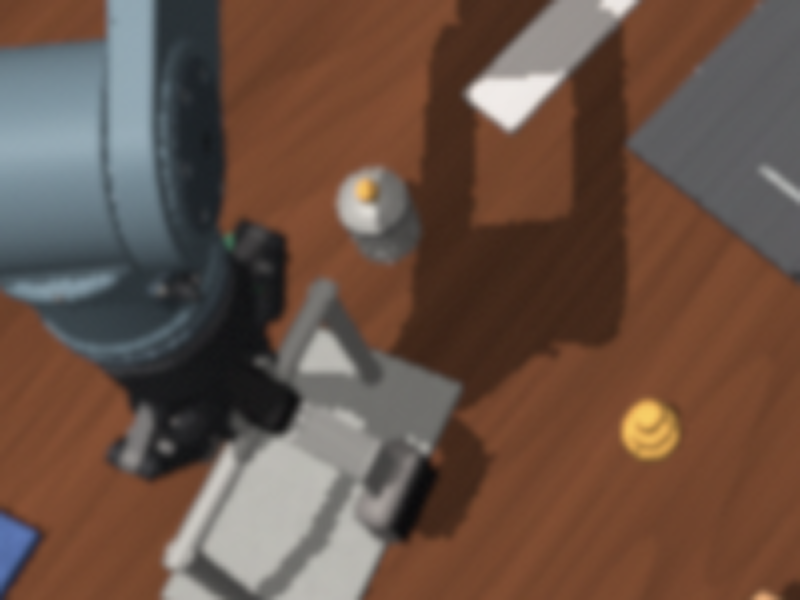

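Headset straddles the bar (outer pad at about 400,490 beyond the bar). Lowering to contact.

Emit:
send_rows --series "0 0.3 0 0 0;0 0.5 0 0 0;0 0.6 0 0 0;0 0.6 0 0 0"

```text
clock: 9.0
eef_pos: [0.5086, -0.4076, 0.1804]
tcp_rot: [-0.086, -0.702, -0.086, 0.702]
ft_force: [0.4, -0.0, -1.4]
opening: 0.023
```

Emit:
send_rows --series "0 0.1 0 0 0;0 0.1 0 0 0;0 0.1 0 0 0"

```text
clock: 9.3
eef_pos: [0.5088, -0.4077, 0.1781]
tcp_rot: [0.086, 0.702, 0.086, -0.702]
ft_force: [0.4, 0.2, -2.6]
opening: 0.0227
```

Emit:
send_rows --series "0 0.1 0 0 0;0 0.1 0 0 0;0 0.1 0 0 0"

```text
clock: 9.6
eef_pos: [0.509, -0.4079, 0.176]
tcp_rot: [0.086, 0.702, 0.086, -0.702]
ft_force: [0.3, -0.1, 1.2]
opening: 0.0231
```

Emit:
send_rows --series "0 0.1 0 0 0;0 0.1 0 0 0;0 0.1 0 0 0"

```text
clock: 9.9
eef_pos: [0.5091, -0.408, 0.1759]
tcp_rot: [0.087, 0.702, 0.085, -0.702]
ft_force: [-3.9, 5.1, 12.9]
opening: 0.0226
```

Contact (13 N). Release gradually and lift.

Emit:
send_rows --series "35 -0.05 0 0 0;50 -0.05 0 0 0;70 -0.05 0 0 0;100 -0.05 0 0 0;100 -0.05 0 0 0;100 -1 0 0 0;100 -2 0 0 0;100 -4 0 0 0;100 -6 0 0 0;100 -8 0 0 0"

```text
clock: 10.9
eef_pos: [0.5085, -0.4074, 0.3747]
tcp_rot: [-0.086, -0.702, -0.086, 0.702]
ft_force: [-0.0, -0.5, -0.5]
opening: 0.0854
```

```bash
python3 - <<'E'
from h import *
move([.508,-.409,.4],-75.8)
shot("scene","f_scene",(130,220,330,370),4)
p=shot("wrist","f_wrist")
for n in ["headset_crown"]: print(env.look_for(n,p))
E
```

```text
at [ 0.5085 -0.4074  0.3747] jaw -76.03 q6 0.47 open 0.0854 F [-0.  -0.5 -0.5] t 10.9
shift [-1.013  0.057  0.036] turn -0.046
[{'xyz': [0.5253, -0.4052, 0.1534], 'confidence': 0.79}]
```

View pics/f_wrist.png

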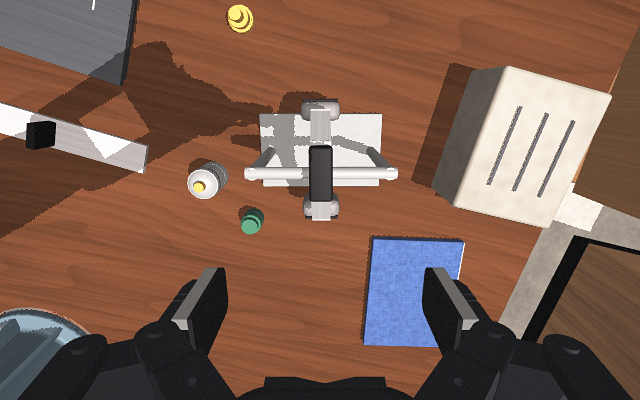

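```bash
cat >> h.py <<'E'
def caps(p,z=0.074,show=True):
    hsv=cv2.cvtColor(p["color"],cv2.COLOR_RGB2HSV)
    m=cv2.inRange(hsv,(18,90,90),(34,255,255))
    n,l,st,ce=cv2.connectedComponentsWithStats(m)
    out=[]
    for i in range(1,n):
        if st[i,4]>=6:
            # top face: brightest part of comp
            X=px2z(p,*ce[i],z); out.append((ce[i].round(1),int(st[i,4]),X.round(4)))
            if show: print("px",ce[i].round(1),"area",st[i,4],"xyz",X.round(4))
    return out
E
python3 - <<'E'
from h import *
import pickle
p=pickle.load(open("b.pkl","rb")); caps(p)
print('f'); p=env.camera("wrist"); caps(p)
print([(np.round(d["xyz"],3),round(d["confidence"],2)) for d in env.look_for("can0",p)])
E
```

```text
px [517.3  66. ] area 438 xyz [ 0.6482 -0.2325  0.074 ]
px [110.4  79. ] area 98 xyz [0.634  0.3057 0.074 ]
px [506.9 221.2] area 65 xyz [ 0.429 -0.255  0.074]
px [181.1 229.6] area 48 xyz [0.417  0.2411 0.074 ]
px [ 88.8 235.6] area 54 xyz [0.4076 0.3845 0.074 ]
px [ 95.3 234.3] area 6 xyz [0.4097 0.374  0.074 ]
f
px [240.6  16. ] area 481 xyz [ 0.6442 -0.2786  0.074 ]
px [198.2 187.4] area 86 xyz [ 0.429  -0.2579  0.074 ]
[(array([ 0.574, -0.069,  0.04 ]), 0.68), (array([ 0.439, -0.26 ,  0.056]), 0.63)]
```

```bash
python3 - <<'E'
from h import *
move([.430,-.256,.22],-4.6)
E
```

```text
at [ 0.5087 -0.4076  0.3726] jaw -76.03 q6 0.47 open 0.0857 F [-0.   0.1 -0.9] t 11.15
shift [ 6.107 -6.642  1.589] turn -14.286
```

Emit:
send_rows --series "100 0 -1 0.4 -1.5;100 0 -2 0.8 -3;100 0 -3 1.2 -4.5;100 0 -5 1.6 -6;100 0 -6.6 1.6 -7.5;100 1 -6.6 1.6 -9;100 2.5 -6.6 1.6 -10.5;100 4 -6.6 1.6 -12;100 5.5 -6.6 1.6 -13.5;100 6.1 -6.6 1.6 -14.3"

```text
clock: 12.15
eef_pos: [0.4272, -0.2544, 0.2142]
tcp_rot: [-0.477, -0.518, -0.485, 0.518]
ft_force: [-0.9, -0.6, 0.0]
opening: 0.0851
```

```bash
python3 - <<'E'
from h import *
move([.430,-.256,.22],-4.6)
p=shot("wrist","g_wrist"); caps(p)
print([(np.round(d["xyz"],3),round(d["confidence"],2)) for d in env.look_for("can0",p)])
E
```

```text
at [ 0.4272 -0.2544  0.2142] jaw -4.26 q6 -0.7 open 0.0851 F [-0.9 -0.6  0. ] t 12.15
shift [-0.233  0.113  0.054] turn 0.068
px [554.8 168.6] area 1067 xyz [ 0.6146 -0.2479  0.074 ]
px [328.9 185.8] area 10 xyz [ 0.4296 -0.2489  0.074 ]
px [323.5 188.5] area 8 xyz [ 0.425  -0.2509  0.074 ]
[(array([ 0.432, -0.25 ,  0.056]), 0.71), (array([ 0.485, -0.356,  0.007]), 0.7)]
```

View pics/g_wrist.png

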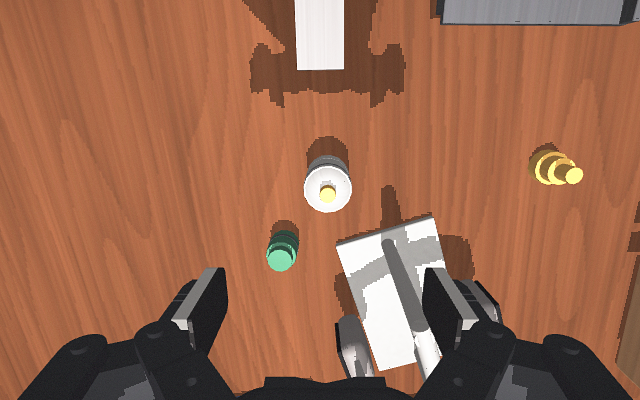

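```bash
python3 - <<'E'
from h import *
p=env.camera("wrist")
print(px2z(p,328,195,.074),px2z(p,327.5,188.5,.060))
x=px2z(p,328,195,.074)
move([x[0],x[1],.027],-4.6)
E
```

```text
[ 0.42866413 -0.25769369  0.074     ] [ 0.42838531 -0.25587704  0.06      ]
at [ 0.4288 -0.2559  0.2179] jaw -4.63 q6 -0.7 open 0.0852 F [0.4 0.5 0.3] t 12.3
shift [7.637 0.037 0.1  ] turn -0.006
```

Emit:
send_rows --series "100 2 0.03 0.05 0;100 4 0.03 0.05 0;100 6 0.03 0.05 0;100 7.6 0.03 0.05 0;100 7.6 0.03 0.05 0;0 7.6 0.03 0.05 0;0 7.6 0.03 0.05 0;0 7.6 0.03 0.05 0;0 7.6 0.03 0.05 0;0 7.6 0.03 0.05 0" --grip_force 50

```text
clock: 13.3
eef_pos: [0.4323, -0.2601, 0.0337]
tcp_rot: [-0.482, -0.519, -0.478, 0.519]
ft_force: [-2.8, 1.5, 9.1]
opening: 0.0426
```

```bash
python3 - <<'E'
from h import *
th=np.radians(-4.64); t=np.array([0.61784,0.02431])
for i,y in enumerate([.127,.073,.019,-.035,-.089]):
    print(i,(t+[.044*np.cos(th)-y*np.sin(th),.044*np.sin(th)+y*np.cos(th)]).round(4))
move([.430,-.256,.23],-4.6)
E
```

```text
0 [0.672  0.1473]
1 [0.6676 0.0935]
2 [0.6632 0.0397]
3 [ 0.6589 -0.0141]
4 [ 0.6545 -0.068 ]
at [ 0.4323 -0.2601  0.0337] jaw -4.53 q6 -0.7 open 0.0426 F [-2.8  1.5  9.1] t 13.3
shift [-7.853 -0.076 -0.131] turn 0.014
```

Emit:
send_rows --series "0 -1 0 0 0;0 -3 0 0 0;0 -5 0 0 0;0 -5.6 0 0 0;0 -5.6 0 0 0"

```text
clock: 13.8
eef_pos: [0.4329, -0.2604, 0.1755]
tcp_rot: [0.483, 0.52, 0.476, -0.519]
ft_force: [0.3, 0.4, -3.3]
opening: 0.0427
```

```bash
python3 - <<'E'
from h import *
move([.6589,-.0141,.17],-4.64)
p=shot("side","g2_side",(330,110,570,300),3)
E
```

```text
at [ 0.4329 -0.2604  0.1755] jaw -4.53 q6 -0.7 open 0.0427 F [ 0.3  0.4 -3.3] t 13.8
shift [  0.217   8.234 -10.536] turn 0.022
```

View pics/g2_side.png

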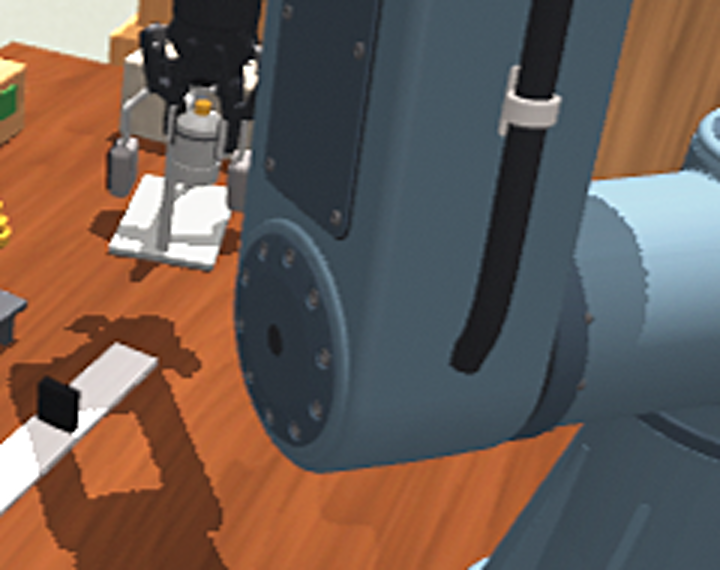

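Emit:
send_rows --series "0 0.2 1.5 -1.9 0;0 0.2 3 -3.8 0;0 0.2 4.5 -5.7 0;0 0.2 6 -7.6 0;0 0.2 7.5 -9.5 0;0 0.2 8.2 -10.5 0;0 0.2 8.2 -10.5 0;0 0.2 8.2 -10.5 0"

```text
clock: 14.65
eef_pos: [0.6565, -0.0087, 0.1627]
tcp_rot: [-0.48, -0.518, -0.482, 0.519]
ft_force: [0.4, -0.0, -2.4]
opening: 0.0426
```

```bash
python3 - <<'E'
from h import *
move([.6589,-.0141-.002,.08],-4.64)
p=shot("wrist","g3_wrist")
E
```

```text
at [ 0.6565 -0.0087  0.1627] jaw -4.29 q6 -0.12 open 0.0426 F [ 0.4 -0.  -2.4] t 14.65
shift [3.309 0.125 0.294] turn 0.071
```

View pics/g3_wrist.png

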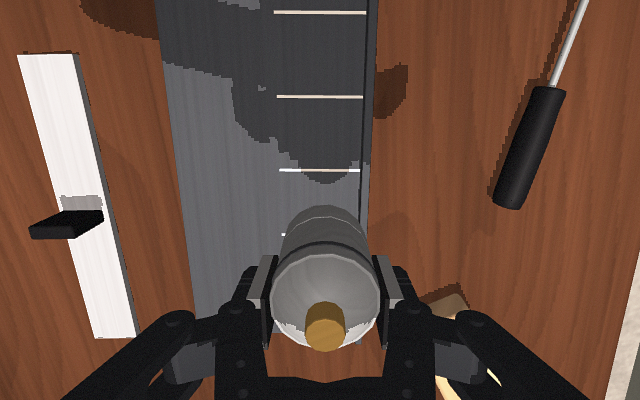

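```bash
python3 - <<'E'
from h import *
p=env.camera("wrist"); x,R,s=pose()
X=px2z(p,325,334,x[2]+.040); print(X,x,"offset tool",(R.T@(X-x)).round(4))
# bottom edge visible far rim? 
move([.6589,-.0141,.08],-4.64)
E
```

```text
[ 0.65529453 -0.00692019  0.20276754] [ 0.65457205 -0.0119131   0.16276754] offset tool [-0.04    0.0002 -0.005 ]
at [ 0.6546 -0.0119  0.1628] jaw -4.43 q6 -0.12 open 0.0423 F [-1.2 -0.2 -2.9] t 14.75
shift [3.31  0.194 0.075] turn 0.042
```

```bash
python3 - <<'E'
from h import *
for i in range(6):
    p=env.camera("wrist"); x,R,s=pose(); c=-p["R"].T@p["t"]; print(x.round(4),round(jaw(),2),c.round(4), s["qpos"].round(4))
E
```

```text
[ 0.6544 -0.0128  0.1632] -4.51 [0.6609 0.0688 0.297 ] [-2.0040e-01  4.2620e-01  1.4545e+00 -4.0000e-04  1.2649e+00 -1.2160e-01]
[ 0.6544 -0.0135  0.1637] -4.56 [0.6608 0.0679 0.2975] [-2.0130e-01  4.2520e-01  1.4546e+00 -4.0000e-04  1.2650e+00 -1.2160e-01]
[ 0.6546 -0.0138  0.1643] -4.6 [0.6608 0.0673 0.298 ] [-2.0190e-01  4.2450e-01  1.4543e+00 -3.0000e-04  1.2650e+00 -1.2150e-01]
[ 0.6549 -0.014   0.1648] -4.62 [0.661  0.0669 0.2986] [-2.0210e-01  4.2400e-01  1.4540e+00 -2.0000e-04  1.2651e+00 -1.2150e-01]
[ 0.6551 -0.0141  0.1652] -4.63 [0.6611 0.0667 0.299 ] [-2.0220e-01  4.2370e-01  1.4536e+00 -1.0000e-04  1.2651e+00 -1.2140e-01]
[ 0.6553 -0.014   0.1655] -4.62 [0.6613 0.0667 0.2994] [-0.2021  0.4235  1.4533 -0.      1.2651 -0.1214]
```

```bash
python3 - <<'E'
from h import *
x,R,s=pose(); p=shot("wrist","g4",(240,200,420,380),4)
c=-p["R"].T@p["t"]; print(x,c)
import pickle; pickle.dump((p,x,R),open("g4.pkl","wb"))
E
```

```text
[ 0.65533969 -0.01403134  0.16546573] [0.66144707 0.06672035 0.29971076]
```

View pics/g4.png

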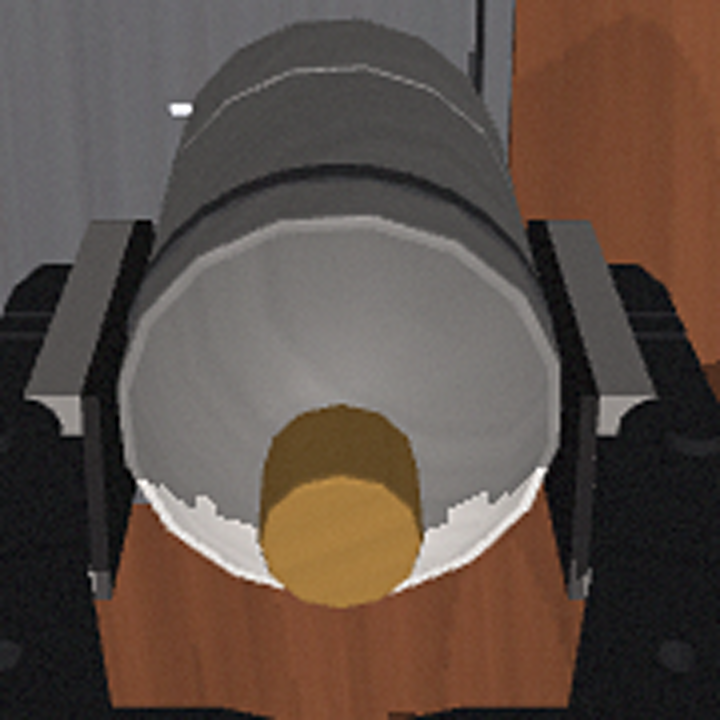

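```bash
python3 - <<'E'
from h import *
import pickle
from scipy.optimize import least_squares
p,x,R=pickle.load(open("g4.pkl","rb"))
a=np.linspace(0,2*np.pi,73)
def f(v):
    o=x+R@np.array([v[0],0,v[1]]) # origin of can (underside centre) 
    up=np.array([0,0,1.]); cap=proj(p,o+up*.074)[0]
    rim=proj(p,np.array([o+up*.056+np.array([.022*np.cos(t),.022*np.sin(t),0]) for t in a]))
    return [cap[1]-335.2, rim[:,1].min()-(200+217/4), np.ptp(rim[:,0])-110, cap[0]-325.2]
r=least_squares(f,[.03,0]); print(r.x,f(r.x))
E
```

```text
[0.03831131 0.00041897] [np.float64(-0.25768650611860267), np.float64(0.2793124714996509), np.float64(0.20380075164717937), np.float64(0.8034228869053095)]
```

```bash
python3 - <<'E'
from h import *
move([.6589,-.0141,.085],-4.64)
E
```

```text
at [ 0.6555 -0.014   0.1657] jaw -4.61 q6 -0.12 open 0.0429 F [ 0.7 -0.4 -3.5] t 15.1
shift [ 3.226  0.135 -0.005] turn 0.006
```

Emit:
send_rows --series "0 1 0.13 0 0;0 2 0.13 0 0;0 3 0.13 0 0;0 3.2 0.13 0 0;0 3.2 0.13 0 0;0 3.2 0.13 0 0;0 3.2 0.13 0 0;0 3.2 0.13 0 0"

```text
clock: 15.9
eef_pos: [0.6601, -0.0134, 0.0872]
tcp_rot: [0.481, 0.52, 0.479, -0.519]
ft_force: [-0.4, 0.6, -2.7]
opening: 0.0423
```

```bash
python3 - <<'E'
from h import *
move([.6589,-.0141,.078],-4.64)
E
```

```text
at [ 0.6601 -0.0134  0.0872] jaw -4.53 q6 -0.12 open 0.0423 F [-0.4  0.6 -2.7] t 15.9
shift [ 0.366 -0.045  0.03 ] turn 0.022
```

Emit:
send_rows --series "0 0.2 -0.04 0 0;0 0.35 -0.04 0 0;0 0.35 -0.04 0 0;0 0.35 -0.04 0 0"

```text
clock: 16.3
eef_pos: [0.6578, -0.0131, 0.0764]
tcp_rot: [-0.48, -0.519, -0.48, 0.52]
ft_force: [-0.0, 0.7, -2.8]
opening: 0.0424
```

Emit:
send_rows --series "0 0.1 0 0 0;0 0.1 0 0 0;0 0.1 0 0 0"

```text
clock: 16.6
eef_pos: [0.6581, -0.0132, 0.0742]
tcp_rot: [-0.48, -0.519, -0.48, 0.519]
ft_force: [-0.1, -0.4, -2.6]
opening: 0.0428
```

Emit:
send_rows --series "0 0.1 0 0 0;0 0.1 0 0 0;0 0.1 0 0 0"

```text
clock: 16.9
eef_pos: [0.6583, -0.0132, 0.0737]
tcp_rot: [0.48, 0.519, 0.48, -0.519]
ft_force: [-5.0, 1.9, 9.0]
opening: 0.0425
```

Emit:
send_rows --series "0 0.08 0 0 0;0 0.08 0 0 0;0 0.08 0 0 0"

```text
clock: 17.2
eef_pos: [0.6584, -0.0131, 0.0737]
tcp_rot: [0.48, 0.519, 0.48, -0.519]
ft_force: [-11.5, 2.3, 20.9]
opening: 0.0427
```

Emit:
send_rows --series "0 -0.15 0 0 0;60 -0.15 0 0 0;80 -0.15 0 0 0;100 -0.15 0 0 0;100 -0.15 0 0 0;100 -2 0 0 0;100 -4 0 0 0;100 -6 0 0 0;100 -6 0 0 0;100 -6 0 0 0"

```text
clock: 18.2
eef_pos: [0.6592, -0.0134, 0.2219]
tcp_rot: [0.481, 0.52, 0.479, -0.519]
ft_force: [-0.5, 1.0, 0.3]
opening: 0.0856
```

```bash
python3 - <<'E'
from h import *
for i in range(4): env.camera("wrist")
p=shot("wrist","h_wrist"); import pickle; pickle.dump(p,open("h.pkl","wb"))
move([.635,.305,.224],-4.6)
E
```

```text
at [ 0.6571 -0.013   0.2175] jaw -4.54 q6 -0.12 open 0.0855 F [-0.2 -0.1  0.4] t 18.45
shift [ -0.246  -1.887 -12.611] turn 0.013
```

View pics/h_wrist.png

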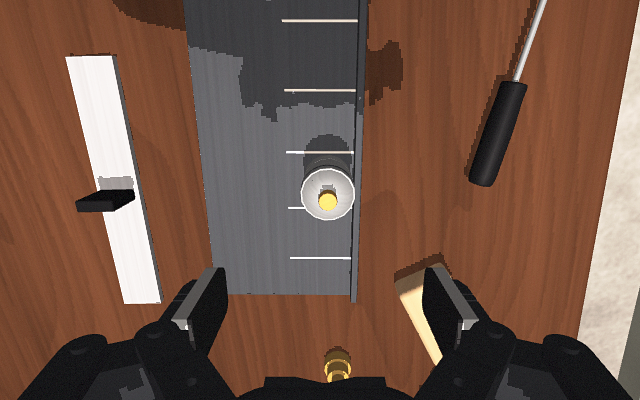

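```bash
cat >> h.py <<'E'
ST=np.array([0.61784,0.02431]); STH=np.radians(-4.64)
def toshelf(X,t=ST,th=STH):
    d=np.array(X[:2])-t; return np.array([d[0]*np.cos(th)+d[1]*np.sin(th),-d[0]*np.sin(th)+d[1]*np.cos(th)])
def fromshelf(a,b,t=ST,th=STH):
    return t+np.array([a*np.cos(th)-b*np.sin(th),a*np.sin(th)+b*np.cos(th)])
E
python3 - <<'E'
from h import *
import pickle
p=pickle.load(open("h.pkl","rb"))
print("cap",toshelf(px2z(p,327.5,201,.114)))
# line front ends
for q in [(282,20.5),(284,90.5),(286,152.5),(288,208),(289.5,258)]: print(toshelf(px2z(p,*q,.04)).round(4))
print("fr corner",toshelf(px2z(p,213,295,.04)))
E
```

```text
cap [ 0.04318123 -0.03054989]
[0.0057 0.1007]
[0.0054 0.0462]
[ 0.0053 -0.0079]
[ 0.0054 -0.0619]
[ 0.0051 -0.1158]
fr corner [-0.07727904 -0.15970621]
```

Emit:
send_rows --series "100 -0.2 -0.4 -2 0;100 -0.2 -0.8 -4 0;100 -0.2 -1.1 -6 0;100 -0.2 -1.4 -8 0;100 -0.2 -1.7 -10 0;100 -0.2 -1.9 -12 0;100 -0.2 -1.9 -12.6 0;100 -0.2 -1.9 -12.6 0;100 -0.2 -1.9 -12.6 0;100 -0.2 -1.9 -12.6 0"

```text
clock: 19.45
eef_pos: [0.6359, 0.3028, 0.2241]
tcp_rot: [-0.479, -0.519, -0.479, 0.52]
ft_force: [0.3, 0.4, -1.0]
opening: 0.0854
```

```bash
cat >> h.py <<'E'
def settle(n=6):
    for i in range(n): p=env.camera("wrist")
def capfind(p,zc=.074,ctr=None,verbose=True):
    """centre of the bright top face of the port near the middle: hough on the white shoulder as well"""
    im=p["color"]; hsv=cv2.cvtColor(im,cv2.COLOR_RGB2HSV)
    m=cv2.inRange(hsv,(14,70,120),(34,255,255)); m[:, :]=m
    n,l,st,ce=cv2.connectedComponentsWithStats(m)
    for i in range(1,n):
        if st[i,4]>=25: print("px",ce[i].round(1),st[i].tolist(),"xyz",px2z(p,*ce[i],zc).round(4))
E
python3 - <<'E'
from h import *
settle()
p=shot("wrist","i_wrist"); import pickle; pickle.dump(p,open("i.pkl","wb"))
capfind(p)
move([.635,.305,.224],-4.6)
E
```

```text
px [ 36.2 112.9] [28, 104, 17, 18, 234] xyz [0.4075 0.3854 0.074 ]
px [322.6 183.1] [315, 176, 16, 16, 192] xyz [0.6341 0.308  0.074 ]
px [ 98.2 268.2] [91, 262, 20, 13, 161] xyz [0.4167 0.2425 0.074 ]
at [0.6359 0.3039 0.225 ] jaw -4.59 q6 0.36 open 0.0855 F [ 0.1  0.2 -0.5] t 19.8
shift [ 0.04  -0.039 -0.042] turn 0.003
```

View pics/i_wrist.png

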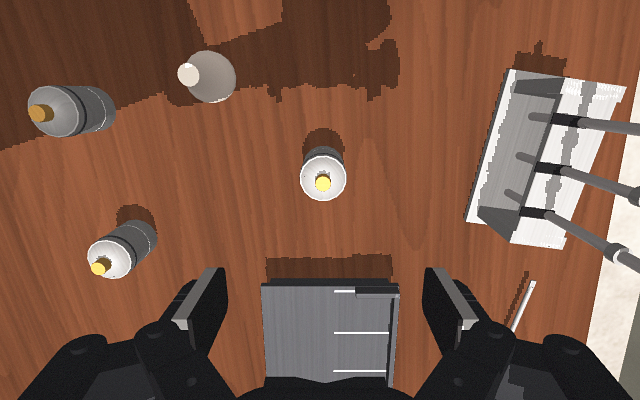

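Emit:
send_rows --series "100 2 -0.07 -0.12 0;100 4 -0.07 -0.12 0;100 6 -0.07 -0.12 0;100 7.8 -0.07 -0.12 0;100 7.8 -0.07 -0.12 0;100 7.8 -0.07 -0.12 0;100 7.8 -0.07 -0.12 0;100 7.8 -0.07 -0.12 0"

```text
clock: 20.6
eef_pos: [0.6368, 0.3085, 0.0341]
tcp_rot: [0.481, 0.521, 0.479, -0.517]
ft_force: [0.8, 0.3, 0.3]
opening: 0.0855
```

```bash
python3 - <<'E'
from h import *
move([.634,.307,.030],-4.6)
E
```

```text
at [0.6368 0.3085 0.0341] jaw -4.53 q6 0.36 open 0.0855 F [0.8 0.3 0.3] t 20.6
shift [ 0.163 -0.109  0.069] turn 0.014
```

Emit:
send_rows --series "100 0.15 -0.1 0.06 0;100 0.15 -0.1 0.06 0;100 0.15 -0.1 0.06 0;0 0.15 -0.1 0.06 0;0 0.15 -0.1 0.06 0;0 0.15 -0.1 0.06 0;0 0.15 -0.1 0.06 0;0 0.15 -0.1 0.06 0;0 0.15 -0.1 0.06 0"

```text
clock: 21.5
eef_pos: [0.6322, 0.3065, 0.0266]
tcp_rot: [0.48, 0.52, 0.48, -0.519]
ft_force: [1.8, -0.3, 1.7]
opening: 0.0429
```

Emit:
send_rows --series "0 -1 0 0 0;0 -3 0 0 0;0 -5 0 0 0;0 -5.6 0 0 0;0 -5.6 0 0 0;0 -5.6 0 0 0;0 -5.6 0 0 0"

```text
clock: 22.2
eef_pos: [0.6294, 0.3057, 0.162]
tcp_rot: [-0.479, -0.517, -0.481, 0.521]
ft_force: [0.6, -0.4, -4.1]
opening: 0.0428
```

```bash
python3 - <<'E'
from h import *
X=fromshelf(.044,.127); move([X[0],X[1],.17],-4.64)
E
```

```text
at [0.6294 0.3057 0.162 ] jaw -4.53 q6 0.36 open 0.0428 F [ 0.6 -0.4 -4.1] t 22.2
shift [-0.319  2.197  6.183] turn 0.021
```

Emit:
send_rows --series "0 -0.3 0.7 2 0;0 -0.3 1.4 4 0;0 -0.3 2.2 6.2 0;0 -0.3 2.2 6.2 0;0 -0.3 2.2 6.2 0;0 -0.3 2.2 6.2 0;0 -0.3 2.2 6.2 0;0 -0.3 2.2 6.2 0"

```text
clock: 23.0
eef_pos: [0.6734, 0.1492, 0.173]
tcp_rot: [-0.48, -0.519, -0.481, 0.519]
ft_force: [0.3, -0.4, -2.6]
opening: 0.0426
```

```bash
python3 - <<'E'
from h import *
settle(2)
X=fromshelf(.044,.127); move([X[0],X[1],.076],-4.64)
x,R,s=pose(); p=shot("wrist","j",(240,200,420,380),4)
import pickle; pickle.dump((p,x,R),open("j.pkl","wb"))
E
```

```text
at [0.6737 0.1489 0.1734] jaw -4.43 q6 0.12 open 0.0428 F [-0.1 -0.9 -2.4] t 23.1
shift [ 3.897 -0.064  0.067] turn 0.042
```

View pics/j.png

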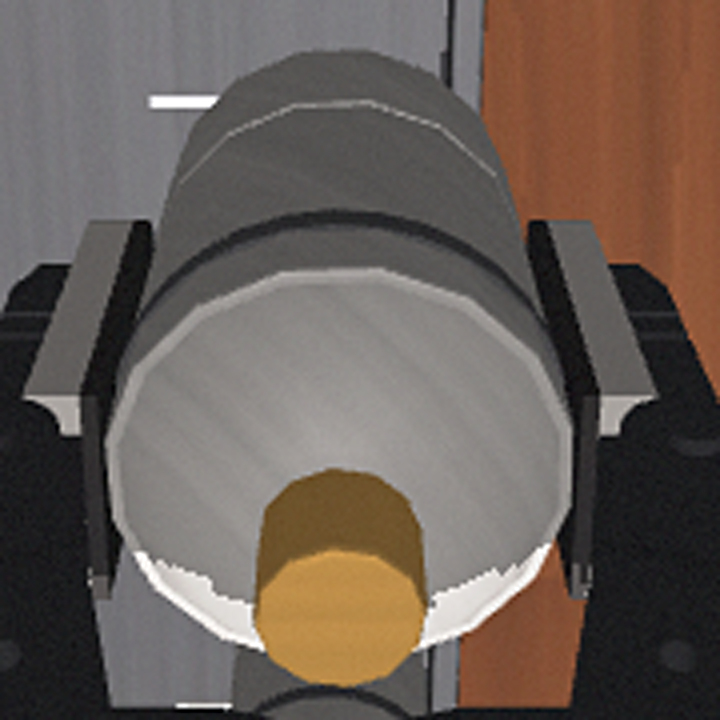

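```bash
python3 - <<'E'
from h import *
import pickle
from scipy.optimize import least_squares
p,x,R=pickle.load(open("j.pkl","rb"))
print(toshelf(px2z(p,240+150/4,200+101/4,.04)),toshelf(px2z(p,240+178/4,200+706/4,.04)))
print("TCP shelf",toshelf(x))
a=np.linspace(0,2*np.pi,73)
def f(v):
    o=x+R@np.array([v[0],0,v[1]]); up=np.array([0,0,1.]); cap=proj(p,o+up*.074)[0]
    rim=proj(p,np.array([o+up*.056+np.array([.022*np.cos(t),.022*np.sin(t),0]) for t in a]))
    return [cap[1]-(200+617/4), rim[:,1].min()-(200+268/4), np.ptp(rim[:,0])-(572-105)/4]
r=least_squares(f,[.03,0]); print(r.x,f(r.x))
E
```

```text
[0.00528827 0.10063663] [ 0.00573489 -0.06147459]
TCP shelf [0.04562359 0.12866873]
[0.02999129 0.00110215] [np.float64(-0.07488497542266259), np.float64(0.08171958543920255), np.float64(0.06423680315350566)]
```

Emit:
send_rows --series "0 1 -0.06 0.05 0;0 2 -0.06 0.05 0;0 3 -0.06 0.05 0;0 3.9 -0.06 0.05 0;0 3.9 -0.06 0.05 0;0 3.9 -0.06 0.05 0;0 3.9 -0.06 0.05 0;0 3.9 -0.06 0.05 0;0 3.9 -0.06 0.05 0"

```text
clock: 24.05
eef_pos: [0.6734, 0.1465, 0.0776]
tcp_rot: [0.48, 0.52, 0.479, -0.519]
ft_force: [-0.5, -1.0, -2.8]
opening: 0.0428
```

```bash
python3 - <<'E'
from h import *
X=fromshelf(.044,.127); move([X[0],X[1],.068],-4.64)
E
```

```text
at [0.6734 0.1465 0.0776] jaw -4.53 q6 0.12 open 0.0428 F [-0.5 -1.  -2.8] t 24.05
shift [ 0.383 -0.061 -0.03 ] turn 0.022
```

Emit:
send_rows --series "0 0.2 -0.05 0 0;0 0.35 -0.05 0 0;0 0.35 -0.05 0 0;0 0.35 -0.05 0 0;0 0.35 -0.05 0 0"

```text
clock: 24.55
eef_pos: [0.6711, 0.1465, 0.0671]
tcp_rot: [-0.48, -0.519, -0.48, 0.519]
ft_force: [0.1, -0.6, -2.8]
opening: 0.0428
```

Emit:
send_rows --series "0 0.1 0 0 0;0 0.1 0 0 0;0 0.1 0 0 0"

```text
clock: 24.85
eef_pos: [0.6715, 0.1465, 0.0665]
tcp_rot: [0.48, 0.519, 0.48, -0.519]
ft_force: [-4.6, -1.5, 6.3]
opening: 0.0428
```

Emit:
send_rows --series "60 -0.05 0 0 0;80 -0.05 0 0 0;100 -0.05 0 0 0;100 -0.05 0 0 0;100 -0.05 0 0 0;100 -2 0 0 0;100 -4 0 0 0;100 -6 0 0 0;100 -6 0 0 0;100 -6 0 0 0"

```text
clock: 25.85
eef_pos: [0.6723, 0.1466, 0.2172]
tcp_rot: [0.481, 0.521, 0.479, -0.518]
ft_force: [0.2, -0.1, -1.1]
opening: 0.0854
```

```bash
python3 - <<'E'
from h import *
settle()
p=shot("wrist","k_wrist"); import pickle; pickle.dump(p,open("k.pkl","wb"))
capfind(p,.114)
move([.413,.38,.224],-4.6)
E
```

```text
px [326.5 205.1] [317, 196, 19, 19, 266] xyz [0.671  0.1482 0.114 ]
px [325.9 377.2] [318, 372, 16, 11, 144] xyz [ 0.6582 -0.0089  0.114 ]
px [416.8 386. ] [408, 377, 19, 20, 125] xyz [ 0.7368 -0.0247  0.114 ]
at [0.6706 0.1465 0.2131] jaw -4.53 q6 0.12 open 0.0859 F [-0.3  1.2 -0.6] t 26.2
shift [ -0.41  -11.011  -8.498] turn 0.014
```

View pics/k_wrist.png

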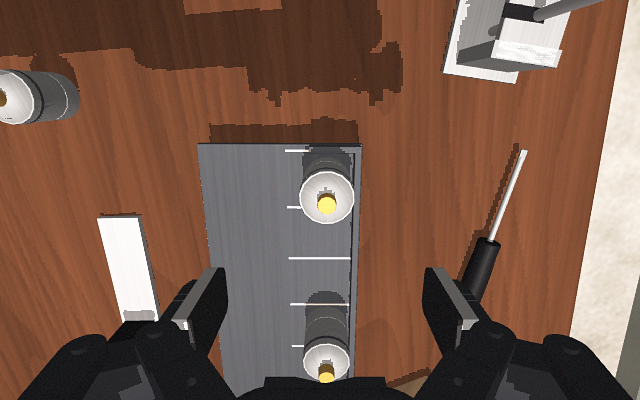

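Emit:
send_rows --series "100 -0.4 -1.8 -1.4 0;100 -0.4 -3.6 -2.8 0;100 -0.4 -5.4 -4.2 0;100 -0.4 -7.2 -5.6 0;100 -0.4 -9 -7 0;100 -0.4 -11 -8.5 0;100 -0.4 -11 -8.5 0;100 -0.4 -11 -8.5 0;100 -0.4 -11 -8.5 0;100 -0.4 -11 -8.5 0"

```text
clock: 27.2
eef_pos: [0.4147, 0.3795, 0.2246]
tcp_rot: [-0.48, -0.519, -0.48, 0.52]
ft_force: [-0.3, 0.3, -0.3]
opening: 0.0856
```

```bash
python3 - <<'E'
from h import *
settle(5)
p=shot("wrist","l_wrist"); import pickle; pickle.dump(p,open("l.pkl","wb"))
capfind(p)
move([.413,.38,.224],-4.6)
E
```

```text
px [316.5 175.1] [309, 172, 15, 11, 51] xyz [0.4083 0.3912 0.074 ]
px [337.  312.6] [331, 309, 13, 10, 83] xyz [0.416 0.251 0.074]
at [0.4147 0.3793 0.2247] jaw -4.63 q6 0.61 open 0.0855 F [-1.   0.3 -0.2] t 27.5
shift [ 0.027 -0.07  -0.02 ] turn -0.006
```

View pics/l_wrist.png

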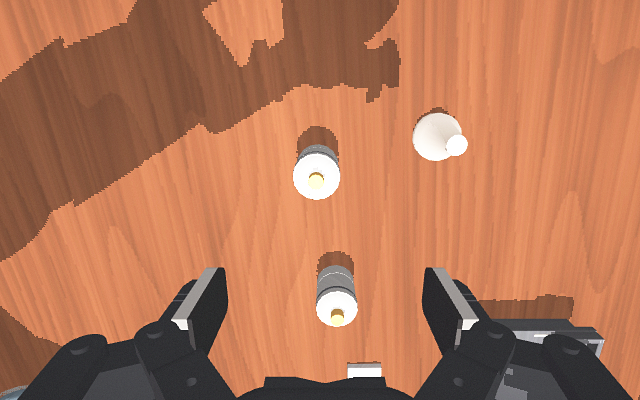

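```bash
python3 - <<'E'
from h import *
import pickle
p=pickle.load(open("l.pkl","rb"))
print("cap",px2z(p,316,180,.074),"rim",px2z(p,316.3,176.5,.058),"nozzle tip",px2z(p,456,145,.062),px2z(p,438,134,.01),"can2 cap",px2z(p,337,317,.074))
x=px2z(p,316,180,.074); move([x[0],x[1],.03],-4.6)
E
```

```text
cap [0.40746061 0.38685045 0.074     ] rim [0.40726649 0.38597771 0.058     ] nozzle tip [0.53087558 0.40508728 0.062     ] [0.53157059 0.40810941 0.01      ] can2 cap [0.41569139 0.2458485  0.074     ]
at [0.4147 0.3793 0.2247] jaw -4.63 q6 0.61 open 0.0855 F [-1.   0.3 -0.2] t 27.5
shift [ 7.787 -0.312 -0.277] turn -0.006
```

Emit:
send_rows --series "100 2 -0.3 -0.26 0;100 4 -0.3 -0.26 0;100 6 -0.3 -0.26 0;100 7.7 -0.3 -0.26 0;100 7.7 -0.3 -0.26 0;100 7.7 -0.3 -0.26 0;100 7.7 -0.3 -0.26 0;100 7.7 -0.3 -0.26 0"

```text
clock: 28.3
eef_pos: [0.4092, 0.3885, 0.0355]
tcp_rot: [0.48, 0.521, 0.479, -0.517]
ft_force: [1.0, -0.0, 0.2]
opening: 0.0854
```

```bash
python3 - <<'E'
from h import *
move([.4073,.3862,.030],-4.6)
E
```

```text
at [0.4092 0.3885 0.0355] jaw -4.54 q6 0.63 open 0.0854 F [ 1.  -0.   0.2] t 28.3
shift [ 0.221 -0.069  0.097] turn 0.013
```

Emit:
send_rows --series "100 0.15 -0.06 0.09 0;100 0.15 -0.06 0.09 0;100 0.15 -0.06 0.09 0;0 0.15 -0.06 0.09 0;0 0.15 -0.06 0.09 0;0 0.15 -0.06 0.09 0;0 0.15 -0.06 0.09 0;0 0.15 -0.06 0.09 0;0 0.15 -0.06 0.09 0"

```text
clock: 29.2
eef_pos: [0.4059, 0.3852, 0.029]
tcp_rot: [0.48, 0.52, 0.48, -0.519]
ft_force: [1.3, 1.0, 3.3]
opening: 0.0427
```

Emit:
send_rows --series "0 -1 0 0 0;0 -3 0 0 0;0 -5 0 0 0;0 -6 0 0 0;0 -6 0 0 0;0 -6 0 0 0;0 -6 0 0 0"

```text
clock: 29.9
eef_pos: [0.4036, 0.384, 0.1756]
tcp_rot: [-0.479, -0.518, -0.48, 0.521]
ft_force: [-0.3, 0.2, -4.2]
opening: 0.0423
```

```bash
python3 - <<'E'
from h import *
X=fromshelf(.044,.073); move([X[0],X[1],.175],-4.64)
E
```

```text
at [0.4036 0.384  0.1756] jaw -4.53 q6 0.63 open 0.0423 F [-0.3  0.2 -4.2] t 29.9
shift [9.0000e-03 1.1447e+01 1.0748e+01] turn 0.021
```

Emit:
send_rows --series "0 0 1.9 1.8 0;0 0 3.8 3.6 0;0 0 5.7 5.4 0;0 0 7.6 7.2 0;0 0 9.5 9 0;0 0 11.4 10.7 0;0 0 11.4 10.7 0;0 0 11.4 10.7 0;0 0 11.4 10.7 0;0 0 11.4 10.7 0"

```text
clock: 30.9
eef_pos: [0.667, 0.0948, 0.1751]
tcp_rot: [-0.478, -0.519, -0.481, 0.521]
ft_force: [0.5, 1.0, -3.8]
opening: 0.0428
```

```bash
python3 - <<'E'
from h import *
settle(6)
X=fromshelf(.044,.073); move([X[0],X[1],.078],-4.64)
E
```

```text
at [0.6675 0.0971 0.1784] jaw -4.43 q6 0.05 open 0.0429 F [ 1.3  0.5 -3.4] t 31.2
shift [4.015 0.017 0.144] turn 0.042
```

Emit:
send_rows --series "0 1 0 0.14 0.05;0 2 0 0.14 0.05;0 3 0 0.14 0.05;0 4 0 0.14 0.05;0 4 0 0.14 0.05;0 4 0 0.14 0.05;0 4 0 0.14 0.05;0 4 0 0.14 0.05;0 4 0 0.14 0.05"

```text
clock: 32.1
eef_pos: [0.6689, 0.0924, 0.0801]
tcp_rot: [0.479, 0.521, 0.478, -0.52]
ft_force: [-0.6, -0.4, -3.1]
opening: 0.0428
```

```bash
python3 - <<'E'
from h import *
X=fromshelf(.044,.073); move([X[0],X[1],.069],-4.64)
E
```

```text
at [0.6689 0.0924 0.0801] jaw -4.77 q6 0.05 open 0.0428 F [-0.6 -0.4 -3.1] t 32.1
shift [ 0.446 -0.055 -0.039] turn -0.027
```

Emit:
send_rows --series "0 0.2 -0.05 -0.03 0;0 0.42 -0.05 -0.03 0;0 0.42 -0.05 -0.03 0;0 0.42 -0.05 -0.03 0;0 0.42 -0.05 -0.03 0"

```text
clock: 32.6
eef_pos: [0.6674, 0.0933, 0.0688]
tcp_rot: [0.479, 0.521, 0.478, -0.52]
ft_force: [-0.2, 0.3, 4.6]
opening: 0.0428
```

Emit:
send_rows --series "0 0.1 0 0 0;0 0.1 0 0 0;0 0.1 0 0 0"

```text
clock: 32.9
eef_pos: [0.6675, 0.0933, 0.0687]
tcp_rot: [0.479, 0.521, 0.478, -0.52]
ft_force: [-8.9, 0.2, 20.4]
opening: 0.0429
```

Emit:
send_rows --series "40 -0.12 0 0 0;60 -0.12 0 0 0;80 -0.12 0 0 0;100 -0.12 0 0 0;100 -0.12 0 0 0;100 -2 0 0 0;100 -4 0 0 0;100 -6 0 0 0;100 -6 0 0 0;100 -6 0 0 0"

```text
clock: 33.9
eef_pos: [0.6678, 0.0932, 0.2177]
tcp_rot: [0.48, 0.521, 0.478, -0.519]
ft_force: [-1.0, -0.2, -0.2]
opening: 0.0853
```

```bash
python3 - <<'E'
from h import *
settle(5)
p=shot("wrist","m_wrist"); import pickle; pickle.dump(p,open("m.pkl","wb"))
capfind(p,.114)
move([.4155,.243,.224],-4.6)
E
```

```text
px [327.1 130.1] [317, 120, 21, 21, 329] xyz [0.6711 0.148  0.114 ]
px [325.9 206.4] [317, 198, 19, 18, 272] xyz [0.6658 0.0938 0.114 ]
px [326.9 325.9] [319, 319, 17, 15, 187] xyz [ 0.658  -0.0094  0.114 ]
px [419.4 361.3] [394, 341, 48, 52, 604] xyz [ 0.7336 -0.0517  0.114 ]
px [422.4 374.2] [418, 373, 11, 5, 26] xyz [ 0.7363 -0.0659  0.114 ]
at [0.6659 0.0932 0.2135] jaw -4.79 q6 0.05 open 0.0855 F [-0.2  1.1  0.3] t 34.2
shift [ -0.385 -10.484  -5.136] turn -0.037
```

View pics/m_wrist.png

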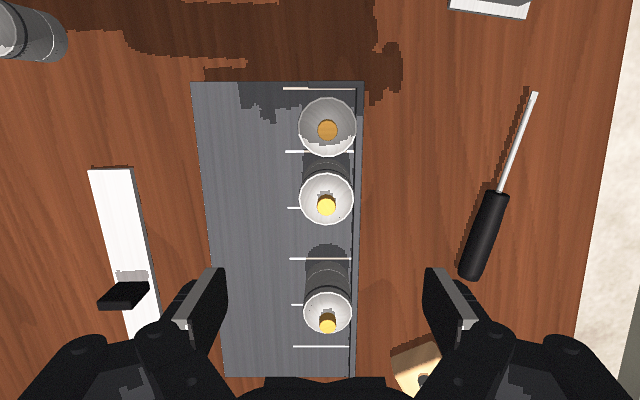

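Emit:
send_rows --series "100 -0.4 -1.8 -0.9 0;100 -0.4 -3.6 -1.8 0;100 -0.4 -5.4 -2.7 0;100 -0.4 -7.2 -3.6 0;100 -0.4 -9 -4.5 0;100 -0.4 -10.5 -5.1 0;100 -0.4 -10.5 -5.1 0;100 -0.4 -10.5 -5.1 0;100 -0.4 -10.5 -5.1 0;100 -0.4 -10.5 -5.1 0"

```text
clock: 35.2
eef_pos: [0.4168, 0.2416, 0.2254]
tcp_rot: [-0.478, -0.521, -0.478, 0.521]
ft_force: [-0.2, -0.1, -0.5]
opening: 0.0853
```

```bash
python3 - <<'E'
from h import *
settle(5)
p=shot("wrist","n_wrist"); import pickle; pickle.dump(p,open("n.pkl","wb"))
capfind(p)
move([.4155,.243,.224],-4.6)
E
```

```text
px [323.9 180.6] [317, 178, 15, 10, 51] xyz [0.4156 0.2481 0.074 ]
px [632.8 280.5] [624, 272, 16, 20, 233] xyz [0.7008 0.1252 0.074 ]
px [618.8 335.4] [607, 326, 25, 20, 335] xyz [0.6992 0.0618 0.074 ]
at [0.4161 0.2418 0.2254] jaw -4.82 q6 0.36 open 0.0854 F [-0.1 -0.4 -0. ] t 35.5
shift [ 0.056 -0.029 -0.044] turn -0.045
```

View pics/n_wrist.png

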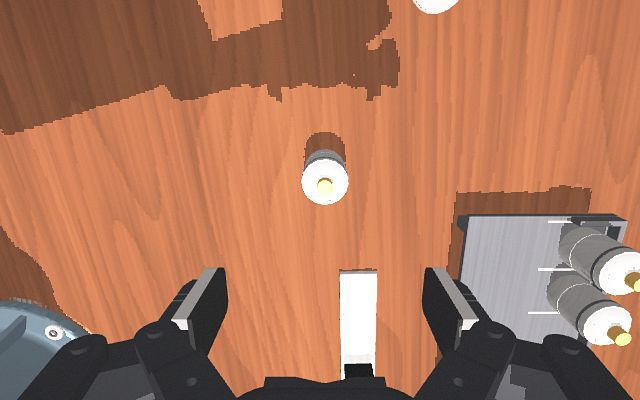

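Emit:
send_rows --series "100 2 -0.05 -0.07 -0.04;100 4 -0.05 -0.07 -0.04;100 6 -0.05 -0.07 -0.04;100 7.7 -0.05 -0.07 -0.04;100 7.7 -0.05 -0.07 -0.04;100 7.7 -0.05 -0.07 -0.04;100 7.7 -0.05 -0.07 -0.04;100 7.7 -0.05 -0.07 -0.04"

```text
clock: 36.3
eef_pos: [0.4171, 0.2447, 0.0359]
tcp_rot: [0.481, 0.521, 0.479, -0.518]
ft_force: [-0.5, -0.5, 0.8]
opening: 0.0857
```

```bash
python3 - <<'E'
from h import *
move([.4155,.2435,.030],-4.6)
E
```

```text
at [0.4171 0.2447 0.0359] jaw -4.57 q6 0.36 open 0.0857 F [-0.5 -0.5  0.8] t 36.3
shift [ 0.237 -0.062  0.055] turn 0.005
```

Emit:
send_rows --series "100 0.15 -0.06 0.05 0;100 0.15 -0.06 0.05 0;100 0.15 -0.06 0.05 0;0 0.15 -0.06 0.05 0;0 0.15 -0.06 0.05 0;0 0.15 -0.06 0.05 0;0 0.15 -0.06 0.05 0;0 0.15 -0.06 0.05 0;0 0.15 -0.06 0.05 0"

```text
clock: 37.2
eef_pos: [0.4139, 0.243, 0.0298]
tcp_rot: [0.48, 0.52, 0.479, -0.519]
ft_force: [0.8, -1.7, 4.7]
opening: 0.0427
```

Emit:
send_rows --series "0 -1 0 0 0;0 -3 0 0 0;0 -5 0 0 0;0 -6.4 0 0 0;0 -6.4 0 0 0;0 -6.4 0 0 0;0 -6.4 0 0 0"

```text
clock: 37.9
eef_pos: [0.4113, 0.2424, 0.1869]
tcp_rot: [-0.479, -0.518, -0.48, 0.521]
ft_force: [-0.4, 0.4, -2.5]
opening: 0.0426
```

```bash
python3 - <<'E'
from h import *
X=fromshelf(.044,.019); move([X[0],X[1],.185],-4.64)
E
```

```text
at [0.4113 0.2424 0.1869] jaw -4.58 q6 0.36 open 0.0426 F [-0.4  0.4 -2.5] t 37.9
shift [ 0.038 10.692  7.276] turn 0.012
```

Emit:
send_rows --series "0 0 1.8 1.2 0;0 0 3.6 2.4 0;0 0 5.4 3.6 0;0 0 7.2 4.8 0;0 0 9 6.1 0;0 0 10.7 7.3 0;0 0 10.7 7.3 0;0 0 10.7 7.3 0;0 0 10.7 7.3 0;0 0 10.7 7.3 0"

```text
clock: 38.9
eef_pos: [0.6635, 0.0406, 0.1873]
tcp_rot: [-0.479, -0.519, -0.481, 0.52]
ft_force: [-1.0, -0.2, -3.9]
opening: 0.0425
```

```bash
python3 - <<'E'
from h import *
settle(6)
X=fromshelf(.044,.019); move([X[0],X[1],.078],-4.64)
E
```

```text
at [0.6649 0.0403 0.1896] jaw -4.53 q6 -0.04 open 0.043 F [ 0.2 -0.2 -3.7] t 39.2
shift [ 4.465 -0.068  0.028] turn 0.022
```

Emit:
send_rows --series "0 1 -0.06 0.03 0;0 2 -0.06 0.03 0;0 3 -0.06 0.03 0;0 4.3 -0.06 0.03 0;0 4.3 -0.06 0.03 0;0 4.3 -0.06 0.03 0;0 4.3 -0.06 0.03 0;0 4.3 -0.06 0.03 0;0 4.3 -0.06 0.03 0"

```text
clock: 40.1
eef_pos: [0.6647, 0.0389, 0.0837]
tcp_rot: [0.48, 0.52, 0.479, -0.519]
ft_force: [0.6, -0.7, -2.7]
opening: 0.0431
```

```bash
python3 - <<'E'
from h import *
X=fromshelf(.044,.019); move([X[0],X[1],.070],-4.64)
E
```

```text
at [0.6647 0.0389 0.0837] jaw -4.58 q6 -0.04 open 0.0431 F [ 0.6 -0.7 -2.7] t 40.1
shift [ 0.546 -0.063 -0.028] turn 0.012
```

Emit:
send_rows --series "0 0.3 -0.05 -0.03 0;0 0.52 -0.05 -0.03 0;0 0.52 -0.05 -0.03 0;0 0.52 -0.05 -0.03 0;0 0.52 -0.05 -0.03 0"

```text
clock: 40.6
eef_pos: [0.6626, 0.0399, 0.0699]
tcp_rot: [0.48, 0.52, 0.48, -0.519]
ft_force: [-3.1, 0.5, 7.3]
opening: 0.0429
```

Emit:
send_rows --series "0 0.08 0 0 0;0 0.08 0 0 0;0 0.08 0 0 0"

```text
clock: 40.9
eef_pos: [0.6626, 0.0399, 0.0698]
tcp_rot: [-0.48, -0.519, -0.48, 0.519]
ft_force: [-9.8, 0.1, 18.6]
opening: 0.0427
```

Emit:
send_rows --series "40 -0.12 0 0 0;60 -0.12 0 0 0;80 -0.12 0 0 0;100 -0.12 0 0 0;100 -0.12 0 0 0;100 -2 0 0 0;100 -4 0 0 0;100 -6 0 0 0;100 -7.5 0 0 0;100 -7.5 0 0 0"

```text
clock: 41.9
eef_pos: [0.666, 0.0395, 0.2625]
tcp_rot: [0.483, 0.523, 0.476, -0.517]
ft_force: [1.7, 0.3, 0.3]
opening: 0.0852
```

```bash
python3 - <<'E'
from h import *
settle(5)
p=shot("wrist","o_wrist"); import pickle; pickle.dump(p,open("o.pkl","wb"))
capfind(p,.114)
hsv=cv2.cvtColor(p["color"],cv2.COLOR_RGB2HSV)
m=cv2.inRange(hsv,(14,70,120),(34,255,255));n,l,st,ce=cv2.connectedComponentsWithStats(m)
for i in range(1,n):
    if st[i,4]>100: print(toshelf(px2z(p,*ce[i],.114)).round(4))
move([.436,-.0197,.224],85.5)
s=shot("scene","o_scene",(230,130,450,290),3)
E
```

```text
px [330.4  43.5] [321, 34, 19, 20, 297] xyz [0.6736 0.1521 0.114 ]
px [326.1 126.1] [318, 118, 17, 18, 244] xyz [0.6658 0.0935 0.114 ]
px [326.5 192.6] [319, 185, 16, 16, 205] xyz [0.6618 0.0394 0.114 ]
px [326.8 246.6] [319, 240, 16, 14, 173] xyz [ 0.6582 -0.01    0.114 ]
px [409.6 321.1] [391, 288, 36, 90, 464] xyz [ 0.7304 -0.0936  0.114 ]
px [419.  314.8] [413, 312, 13, 6, 34] xyz [ 0.7393 -0.0872  0.114 ]
px [426.2 363.3] [419, 354, 15, 20, 83] xyz [ 0.7467 -0.145   0.114 ]
px [334.2 374.9] [324, 371, 24, 12, 90] xyz [ 0.6545 -0.1527  0.114 ]
[0.0452 0.1319]
[0.0422 0.0729]
[0.0426 0.0186]
[ 0.043  -0.0309]
[ 0.1217 -0.1084]
at [0.6614 0.0399 0.2518] jaw -4.58 q6 -0.04 open 0.0857 F [-0.5  0.6 -0.1] t 42.2
shift [ 1.147 -8.793  3.097] turn 17.983
```

View pics/o_wrist.png

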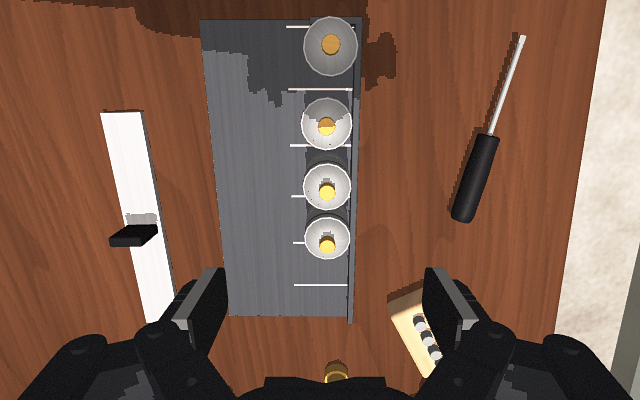

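View pics/o_scene.png

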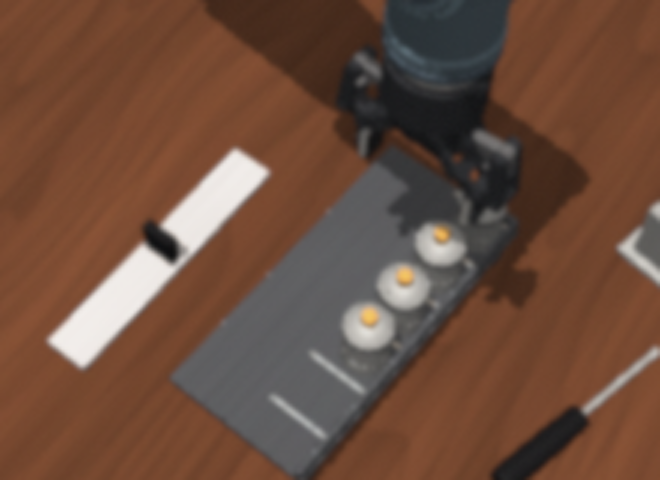

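```bash
python3 - <<'E'
import cv2
im=cv2.imread("pics/o_wrist.png"); cv2.imwrite("pics/o2.png",cv2.resize(im[0:170,260:400],None,fx=3.5,fy=3.5,interpolation=cv2.INTER_CUBIC))
E
```

```text
(no output)
```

View pics/o2.png

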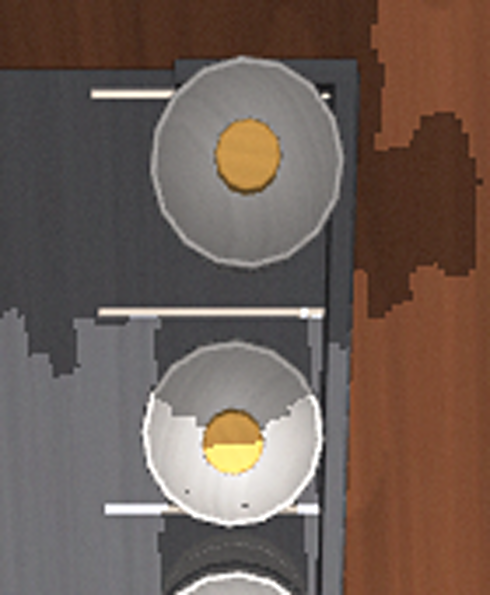

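```bash
python3 - <<'E'
from h import *
p=shot("side","o_side",(200,140,360,290),4)
import pickle; pickle.dump(p,open("os.pkl","wb"))
q=pickle.load(open("m.pkl","rb"));print("before",toshelf(px2z(q,327.1,130.1,.114)))
q=env.camera("wrist"); capfind(q,.114)
for t in ["can0"]: print([(toshelf(d["xyz"]).round(3),np.round(d["xyz"],3),round(d["confidence"],2)) for d in env.look_for(t,q)])
E
```

```text
before [0.04309254 0.12756683]
px [329.6  43.6] [321, 34, 19, 20, 297] xyz [0.6735 0.1521 0.114 ]
px [325.5 126. ] [317, 117, 18, 19, 238] xyz [0.6658 0.0936 0.114 ]
px [325.9 192.5] [318, 185, 17, 16, 208] xyz [0.6618 0.0393 0.114 ]
px [326.4 246.3] [319, 240, 16, 14, 175] xyz [ 0.6583 -0.0099  0.114 ]
px [409.1 319.9] [390, 287, 35, 90, 477] xyz [ 0.7306 -0.0928  0.114 ]
px [417.1 314.7] [412, 313, 12, 6, 27] xyz [ 0.7381 -0.0875  0.114 ]
px [437.6 347.6] [433, 340, 10, 18, 30] xyz [ 0.7583 -0.1272  0.114 ]
px [426.  363.4] [418, 355, 16, 19, 84] xyz [ 0.7472 -0.1458  0.114 ]
px [334.  374.8] [324, 370, 24, 13, 87] xyz [ 0.6548 -0.1531  0.114 ]
[(array([ 0.044, -0.023]), array([ 0.66 , -0.002,  0.099]), 0.85), (array([0.042, 0.074]), array([0.666, 0.094, 0.101]), 0.74), (array([0.045, 0.133]), array([0.674, 0.153, 0.099]), 0.64), (array([0.046, 0.022]), array([0.666, 0.042, 0.1  ]), 0.57)]
```

View pics/o_side.png

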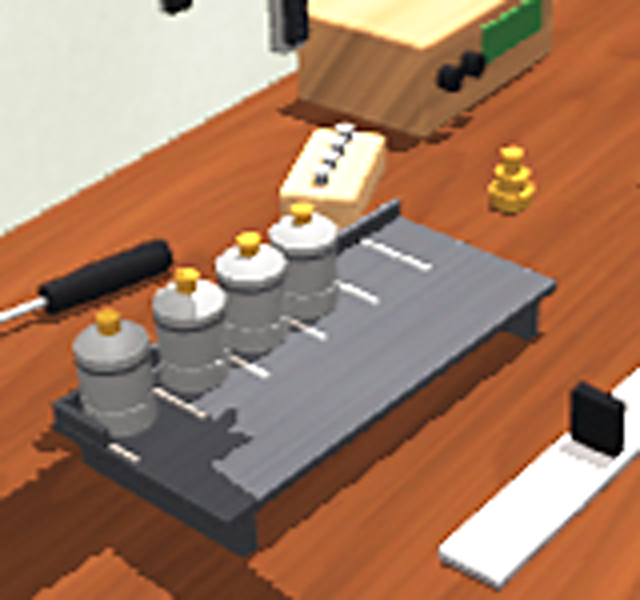

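```bash
python3 - <<'E'
from h import *
move([.436,-.0197,.224],-4.6)
E
```

```text
at [0.6621 0.0398 0.2531] jaw -4.58 q6 -0.04 open 0.085 F [-0.  -0.4 -0.4] t 42.4
shift [ 1.181 -8.822  3.097] turn 0.004
```

Emit:
send_rows --series "100 0 -1.2 0.4 -1.7;100 0 -2.4 0.8 -3.4;100 0 -3.6 1.2 -5.1;100 0.4 -5 1.6 -6.8;100 0.8 -6.4 2 -8.5;100 1.2 -7.8 2.6 -10.2;100 1.2 -8.8 3.1 -11.9;100 1.2 -8.8 3.1 -13.6;100 1.2 -8.8 3.1 -15.3;100 1.2 -8.8 3.1 -17"

```text
clock: 43.4
eef_pos: [0.4368, -0.0201, 0.2244]
tcp_rot: [0.705, 0.057, 0.705, -0.057]
ft_force: [-0.8, -1.1, 1.2]
opening: 0.0853
```

Emit:
send_rows --series "100 0 0 0 -1.2;100 0 0 0 -1.2;100 0 0 0 -1.2;100 0 0 0 -1.2;100 0 0 0 -1.2"

```text
clock: 43.9
eef_pos: [0.437, -0.0199, 0.2243]
tcp_rot: [0.707, 0.023, 0.707, -0.023]
ft_force: [0.4, 0.4, 0.1]
opening: 0.0851
```

```bash
python3 - <<'E'
from h import *
settle(3)
p=shot("wrist","q_wrist"); import pickle; pickle.dump(p,open("q.pkl","wb"))
move([.436,-.0197,.03],86.6)
E
```

```text
at [ 0.437  -0.0199  0.2243] jaw 86.39 q6 -1.83 open 0.0854 F [-0.7 -0.6  0.4] t 44.1
shift [ 7.771e+00  5.000e-03 -3.900e-02] turn -0.041
```

View pics/q_wrist.png

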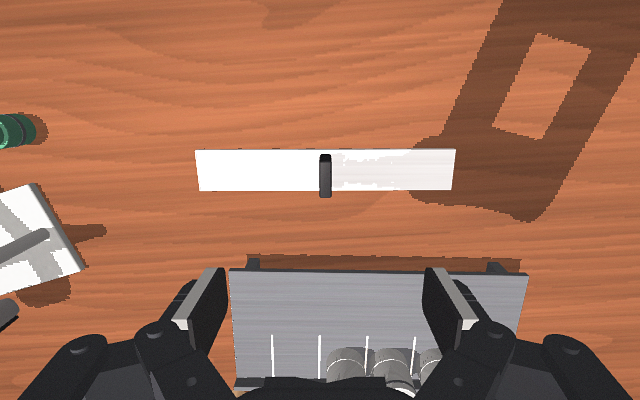

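```bash
python3 - <<'E'
from h import *
import pickle
p=pickle.load(open("q.pkl","rb"))
im=cv2.cvtColor(p["color"],cv2.COLOR_RGB2BGR)
cv2.imwrite("pics/q2.png",cv2.resize(im[140:205,185:335],None,fx=5,fy=5,interpolation=cv2.INTER_CUBIC))
cv2.imwrite("pics/q3.png",cv2.resize(im[140:205,315:465],None,fx=5,fy=5,interpolation=cv2.INTER_CUBIC))
E
```

```text
(no output)
```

View pics/q2.png

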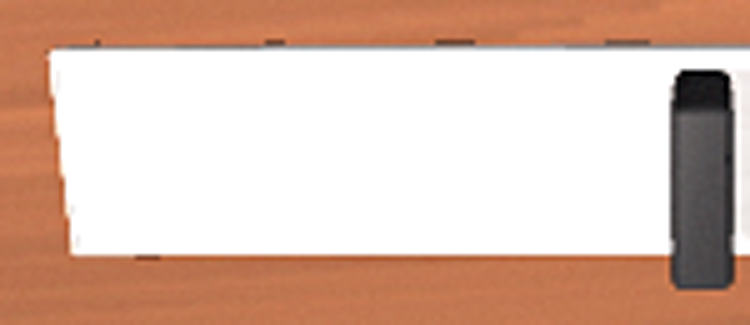

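View pics/q3.png

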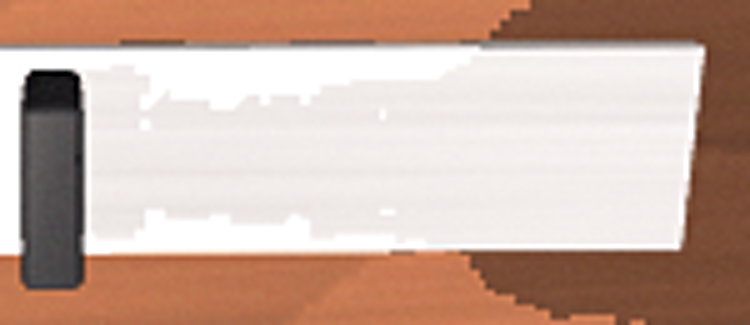

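```bash
python3 - <<'E'
from h import *
import pickle
p=pickle.load(open("q.pkl","rb"))
W=[px2z(p,*q,.008) for q in [(195,149.8),(199.6,191),(456,149.6),(451.4,189.8)]]
t,th,r=fit2([(-.022,-.135),(.022,-.135),(-.022,.135),(.022,.135)],W); print(t,np.degrees(th),r.round(4))
# fin top centre
print(px2z(p,185+702/5,140+200/5,.048), "len", px2z(p,325.5,140+108/5,.048)-px2z(p,325.5,140+288/5,.048))
move([t[0],t[1],.03],90+np.degrees(th))
E
```

```text
[ 0.43634224 -0.01864309] -3.485141415194321 [[ 0.0001 -0.0007]
 [-0.0001 -0.0002]
 [-0.0004  0.0005]
 [ 0.0005  0.0003]]
[ 0.43630961 -0.01880583  0.048     ] len [-0.03475073  0.0021814   0.        ]
at [ 0.437  -0.0199  0.2243] jaw 86.39 q6 -1.83 open 0.0854 F [-0.7 -0.6  0.4] t 44.1
shift [ 7.771  0.048 -0.028] turn -0.024
```

Emit:
send_rows --series "60 2 0.05 -0.03 0;60 4 0.05 -0.03 0;60 6 0.05 -0.03 0;60 7.6 0.05 -0.03 0;60 7.6 0.05 -0.03 0;60 7.6 0.05 -0.03 0;60 7.6 0.05 -0.03 0;60 7.6 0.05 -0.03 0"

```text
clock: 44.9
eef_pos: [0.4386, -0.0193, 0.0369]
tcp_rot: [0.709, 0.022, 0.705, -0.023]
ft_force: [0.2, -0.5, 0.3]
opening: 0.0511
```

```bash
python3 - <<'E'
from h import *
move([.4363,-.0187,.029],86.55)
E
```

```text
at [ 0.4386 -0.0193  0.0369] jaw 86.42 q6 -1.82 open 0.0511 F [ 0.2 -0.5  0.3] t 44.9
shift [ 0.315  0.018 -0.094] turn -0.025
```

Emit:
send_rows --series "60 0.15 0.02 -0.09 0;60 0.15 0.02 -0.09 0;60 0.15 0.02 -0.09 0;60 0.15 0.02 -0.09 0;0 0.15 0.02 -0.09 0;0 0.15 0.02 -0.09 0;0 0.15 0.02 -0.09 0;0 0.15 0.02 -0.09 0;0 0.15 0.02 -0.09 0;0 0.15 0.02 -0.09 0" --grip_force 90

```text
clock: 45.9
eef_pos: [0.4342, -0.0181, 0.0308]
tcp_rot: [0.707, 0.022, 0.707, -0.022]
ft_force: [-1.5, -1.0, 5.1]
opening: 0.0102
```

Emit:
send_rows --series "0 -1 0 0 0;0 -2.5 0 0 0;0 -4 0 0 0;0 -5 0 0 0;0 -5 0 0 0;0 -5 0 0 0;0 -5 0 0 0;0 -5 0 0 0"

```text
clock: 46.7
eef_pos: [0.4327, -0.0175, 0.1535]
tcp_rot: [0.705, 0.023, 0.708, -0.022]
ft_force: [-0.3, -0.3, -4.1]
opening: 0.0105
```

```bash
python3 - <<'E'
from h import *
settle(2)
X=fromshelf(-.010,.019); move([X[0],X[1],.15],90-4.64)
p=shot("wrist","r_wrist"); import pickle; pickle.dump((p,)+pose()[:2],open("r.pkl","wb"))
E
```

```text
at [ 0.4332 -0.0177  0.1541] jaw 86.41 q6 -1.82 open 0.0104 F [ 0.1 -0.  -4. ] t 46.8
shift [0.148 2.907 6.88 ] turn 0.21
```

View pics/r_wrist.png

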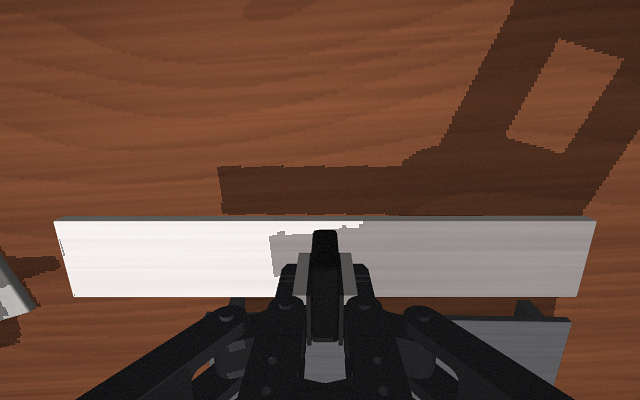

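Emit:
send_rows --series "0 -0.5 0.5 1.2 0.2;0 -0.5 1 2.4 0.2;0 -0.5 1.5 3.6 0.2;0 -0.5 2 4.8 0.2;0 -0.5 2.5 6 0.2;0 -0.5 2.9 6.7 0.2;0 -0.5 2.9 6.7 0.2;0 -0.5 2.9 6.7 0.2;0 -0.5 2.9 6.7 0.2;0 -0.5 2.9 6.7 0.2"

```text
clock: 47.85
eef_pos: [0.605, 0.0436, 0.1678]
tcp_rot: [0.706, 0.028, 0.707, -0.028]
ft_force: [-0.2, 0.5, -4.8]
opening: 0.0101
```

```bash
python3 - <<'E'
from h import *
settle(6)
X=fromshelf(-.011,.019); move([X[0],X[1],.078],90-4.64)
print(toshelf(pose()[0]))
E
```

```text
at [0.6057 0.0438 0.1683] jaw 85.4 q6 -1.61 open 0.0104 F [-0.1  0.8 -4.3] t 48.15
shift [3.611 0.022 0.105] turn 0.009
[-0.01365972  0.01843595]
```

Emit:
send_rows --series "0 1 0 0 0;0 2 0 0 0;0 3 0 0 0;0 3.5 0 0 0;0 3.5 0 0 0;0 3.5 0 0 0;0 3.5 0 0 0;0 3.5 0 0 0"

```text
clock: 48.95
eef_pos: [0.6069, 0.0438, 0.0822]
tcp_rot: [0.708, 0.028, 0.706, -0.028]
ft_force: [-0.2, -0.4, -4.2]
opening: 0.0105
```

```bash
python3 - <<'E'
from h import *
X=fromshelf(-.012,.019); move([X[0],X[1],.072],90-4.64)
print(toshelf(pose()[0]))
E
```

```text
at [0.6069 0.0438 0.0822] jaw 85.42 q6 -1.61 open 0.0105 F [-0.2 -0.4 -4.2] t 48.95
shift [0.406 0.017 0.018] turn 0.012
[-0.01247499  0.01857325]
```

Emit:
send_rows --series "0 0.2 0 0 0;0 0.38 0 0 0;0 0.38 0 0 0;0 0.38 0 0 0;0 0.38 0 0 0"

```text
clock: 49.45
eef_pos: [0.6057, 0.0439, 0.0709]
tcp_rot: [0.706, 0.028, 0.707, -0.028]
ft_force: [0.3, 0.7, -3.3]
opening: 0.0103
```

Emit:
send_rows --series "0 0.08 0 0 0;0 0.08 0 0 0;0 0.08 0 0 0"

```text
clock: 49.75
eef_pos: [0.6057, 0.044, 0.0709]
tcp_rot: [0.706, 0.028, 0.707, -0.028]
ft_force: [-7.9, -0.4, 10.3]
opening: 0.0105
```

Emit:
send_rows --series "0 -0.03 0 0.1 0;0 -0.03 0 0.2 0;0 -0.03 0 0.3 0;0 -0.03 0 0.38 0;0 -0.03 0 0.38 0;0 -0.03 0 0.38 0;0 -0.03 0 0.38 0"

```text
clock: 50.45
eef_pos: [0.6148, 0.0434, 0.0709]
tcp_rot: [0.706, 0.028, 0.707, -0.028]
ft_force: [-6.3, 0.3, 7.6]
opening: 0.0105
```

```bash
python3 - <<'E'
from h import *
settle(2)
print(toshelf(pose()[0])); move([0,0,0],90-4.64)
shot("wrist","s_wrist"); shot("scene","s_scene",(250,150,430,290),4)
E
```

```text
[-0.00455452  0.01873982]
at [0.6148 0.0434 0.0709] jaw 85.43 q6 -1.61 open 0.0103 F [-6.5  1.3  6.6] t 50.55
shift [  2.864  -3.687 -24.373] turn 0.015
```

View pics/s_wrist.png

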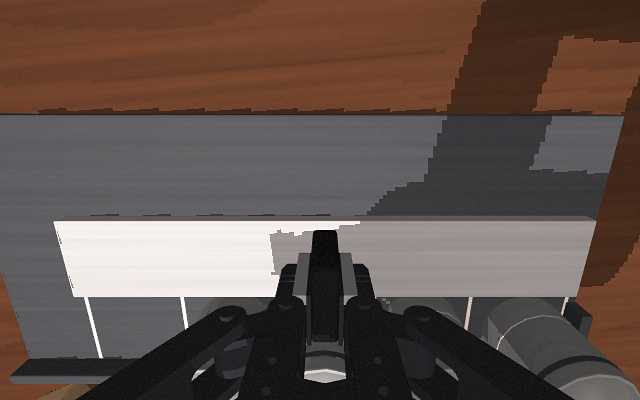

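View pics/s_scene.png

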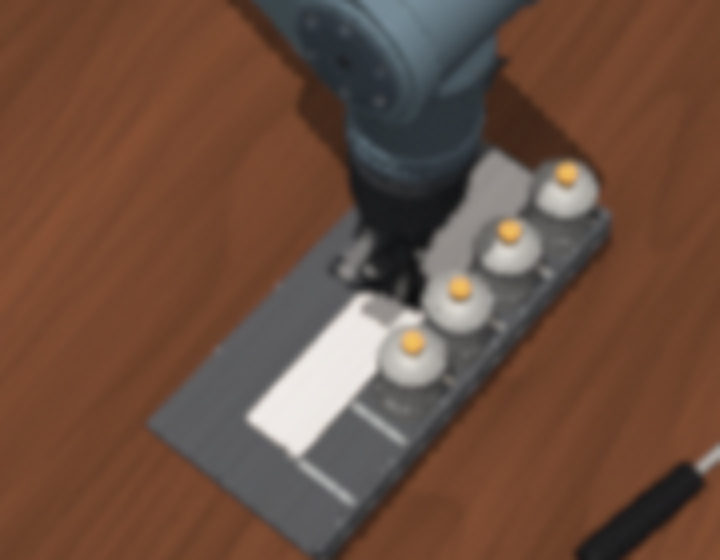

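Emit:
send_rows --series "0 0 0 0.06 0;0 0 0 0.12 0;0 0 0 0.12 0;0 0 0 0.12 0;0 0 0 0.12 0"

```text
clock: 51.15
eef_pos: [0.6162, 0.0433, 0.071]
tcp_rot: [0.705, 0.028, 0.708, -0.028]
ft_force: [-13.7, 0.3, 13.2]
opening: 0.0101
```

```bash
python3 - <<'E'
from h import *
settle(2)
print(toshelf(pose()[0])); move([0,0,0],90-4.64)
E
```

```text
[-0.00315469  0.01876807]
at [0.6162 0.0433 0.071 ] jaw 85.45 q6 -1.61 open 0.0105 F [-12.4   0.4  13.1] t 51.25
shift [  2.96   -3.679 -24.419] turn 0.018
```

Emit:
send_rows --series "0 0 0 0.06 0;0 0 0 0.12 0;0 0 0 0.12 0;0 0 0 0.12 0;0 0 0 0.12 0"

```text
clock: 51.75
eef_pos: [0.6175, 0.0432, 0.0711]
tcp_rot: [0.703, 0.028, 0.71, -0.028]
ft_force: [-20.6, 0.9, 20.6]
opening: 0.0107
```

```bash
python3 - <<'E'
from h import *
settle(2)
print(toshelf(pose()[0])); move([0,0,0],90-4.64)
E
```

```text
[-0.00192715  0.01884145]
at [0.6174 0.0432 0.0711] jaw 85.47 q6 -1.61 open 0.0104 F [-20.3   0.8  20. ] t 51.85
shift [  3.067  -3.674 -24.457] turn 0.022
```

Emit:
send_rows --series "0 -0.1 0 0 0;0 -0.1 0 0 0;0 -0.1 0 0.03 0;0 -0.1 0 0.03 0"

```text
clock: 52.25
eef_pos: [0.6188, 0.0432, 0.0713]
tcp_rot: [0.704, 0.028, 0.709, -0.028]
ft_force: [-9.4, 0.8, 2.5]
opening: 0.0103
```

```bash
python3 - <<'E'
from h import *
settle(2)
print(toshelf(pose()[0])); move([0,0,0],90-4.64)
s=shot("scene","t_scene",(250,150,430,290),4); capfind(s,.114)
E
```

```text
[-0.00053385  0.01888834]
at [0.6188 0.0432 0.0713] jaw 85.44 q6 -1.61 open 0.0101 F [-9.8  0.2  2.5] t 52.35
shift [  3.033  -3.691 -24.516] turn 0.016
px [435.6  85.9] [399, 58, 76, 59, 2494] xyz [0.5872 0.567  0.114 ]
px [391.4 193.2] [389, 191, 6, 6, 29] xyz [0.676  0.1503 0.114 ]
px [378.  207.7] [375, 205, 7, 6, 30] xyz [0.6703 0.092  0.114 ]
px [365.4 222.3] [363, 220, 6, 6, 29] xyz [0.6668 0.0369 0.114 ]
px [353.5 235.5] [351, 233, 6, 6, 32] xyz [ 0.6625 -0.0119  0.114 ]
px [349.9 330.8] [334, 305, 33, 52, 986] xyz [ 0.7856 -0.2151  0.114 ]
px [292.  327.4] [285, 319, 15, 17, 197] xyz [ 0.6758 -0.2835  0.114 ]
px [326.8 388.8] [300, 369, 62, 31, 1015] xyz [ 0.8127 -0.3434  0.114 ]
```

View pics/t_scene.png

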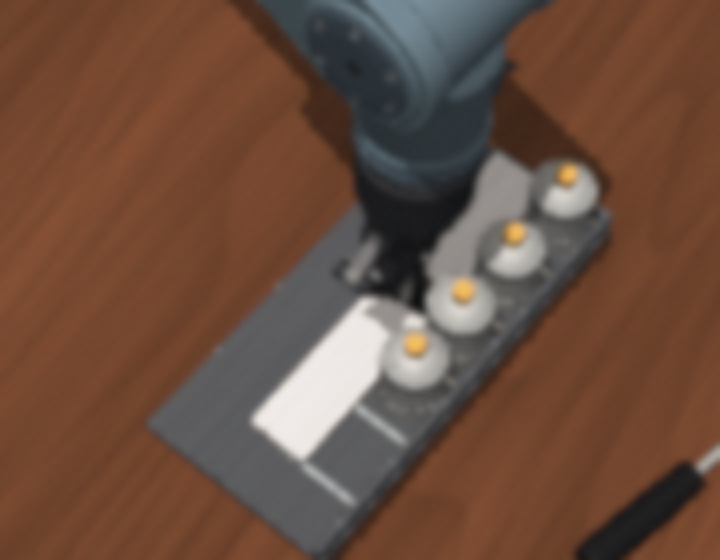

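Emit:
send_rows --series "0 0 0 -0.05 0;0 0 0 -0.05 0;20 0 0 -0.05 0;35 0 0 -0.05 0;50 0 0 -0.05 0;50 0 0 -0.05 0;50 -1 0 -0.05 0;50 -3 0 -0.05 0;50 -5 0 -0.05 0;50 -7 0 -0.05 0"

```text
clock: 53.4
eef_pos: [0.6207, 0.0427, 0.2494]
tcp_rot: [0.707, 0.028, 0.706, -0.028]
ft_force: [0.4, 0.0, -0.5]
opening: 0.0425
```

```bash
python3 - <<'E'
from h import *
X=fromshelf(-.03,.019)
move([X[0]-.05,X[1],.40],90-4.64)
E
```

```text
at [0.6207 0.0427 0.2494] jaw 85.42 q6 -1.61 open 0.0425 F [ 0.4  0.  -0.5] t 53.4
shift [-6.026 -0.142 -3.244] turn 0.011
```

Emit:
send_rows --series "50 -2 0 0 0;50 -3 0 0 0;50 -3 0 0 0;50 -3 0 0 0;50 -3 0 0 0;50 -3 0 0 0;50 -3 0 0 0"

```text
clock: 54.1
eef_pos: [0.6202, 0.0428, 0.3207]
tcp_rot: [0.706, 0.028, 0.707, -0.028]
ft_force: [0.8, 0.2, -0.2]
opening: 0.0427
```

```bash
python3 - <<'E'
from h import *
settle(3)
p=shot("wrist","u_wrist"); import pickle; pickle.dump(p,open("u.pkl","wb"))
shot("scene","u_scene")
for i in range(1):
    capfind(p,.114)
hsv=cv2.cvtColor(p["color"],cv2.COLOR_RGB2HSV)
m=cv2.inRange(hsv,(14,70,120),(34,255,255));n,l,st,ce=cv2.connectedComponentsWithStats(m)
for i in range(1,n):
    if st[i,4]>40: print(ce[i],toshelf(px2z(p,*ce[i],.114)).round(4))
E
```

```text
px [ 96.9 197.8] [80, 184, 35, 26, 411] xyz [ 0.6278 -0.1976  0.114 ]
px [429.  212.5] [422, 205, 15, 15, 151] xyz [0.6723 0.1505 0.114 ]
px [277.6 212.8] [272, 207, 13, 13, 128] xyz [ 0.6597 -0.0105  0.114 ]
px [323.8 213. ] [318, 206, 13, 14, 132] xyz [0.6638 0.0387 0.114 ]
px [374.3 212.7] [368, 206, 14, 14, 137] xyz [0.6678 0.0924 0.114 ]
px [176.8 259.3] [128, 238, 90, 42, 649] xyz [ 0.7055 -0.1295  0.114 ]
px [195.  267.9] [192, 264, 6, 10, 27] xyz [ 0.7177 -0.1113  0.114 ]
px [166.3 281.4] [163, 277, 7, 11, 25] xyz [ 0.7323 -0.1475  0.114 ]
px [ 34.3 353.1] [0, 304, 82, 92, 5873] xyz [ 0.8185 -0.3328  0.114 ]
[ 96.94647202 197.83941606] [ 0.0279 -0.2204]
[428.98675497 212.48344371] [0.0441 0.1302]
[277.5625    212.8359375] [ 0.0445 -0.0313]
[323.79545455 212.96212121] [0.0447 0.018 ]
[374.34306569 212.67153285] [0.0443 0.072 ]
[176.76117103 259.29275809] [ 0.0998 -0.1462]
[ 34.25523582 353.05618934] [ 0.2289 -0.3397]
```

View pics/u_wrist.png

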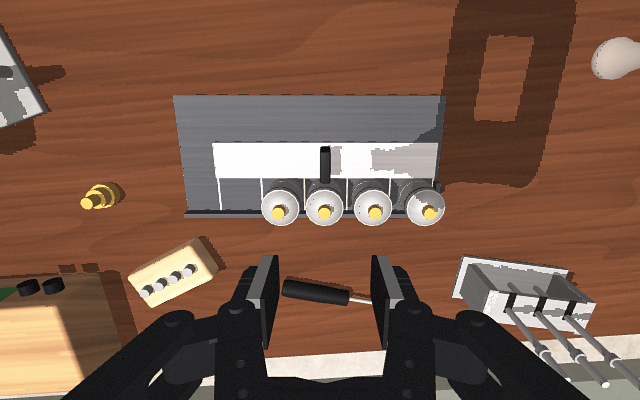

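View pics/u_scene.png

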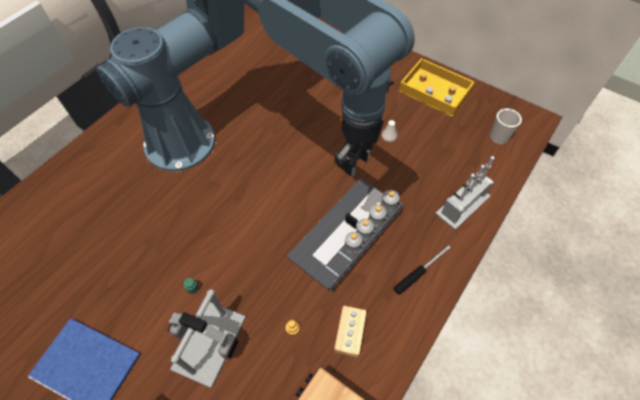

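```bash
python3 - <<'E'
from h import *
import pickle
p=pickle.load(open("u.pkl","rb"))
im=cv2.cvtColor(p["color"],cv2.COLOR_RGB2BGR)
cv2.imwrite("pics/u2.png",cv2.resize(im[135:225,200:330],None,fx=6,fy=6,interpolation=cv2.INTER_CUBIC))
cv2.imwrite("pics/u3.png",cv2.resize(im[135:225,325:455],None,fx=6,fy=6,interpolation=cv2.INTER_CUBIC))
shot("side","u_side")
E
```

```text
(no output)
```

View pics/u2.png

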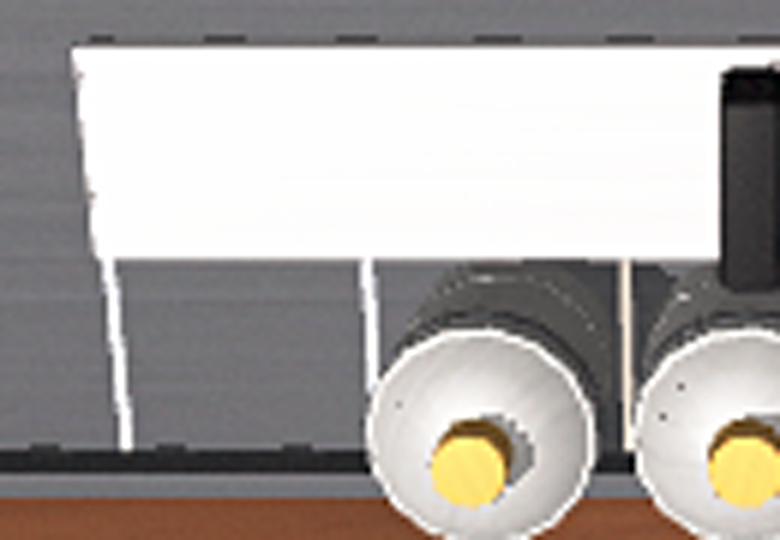

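View pics/u3.png

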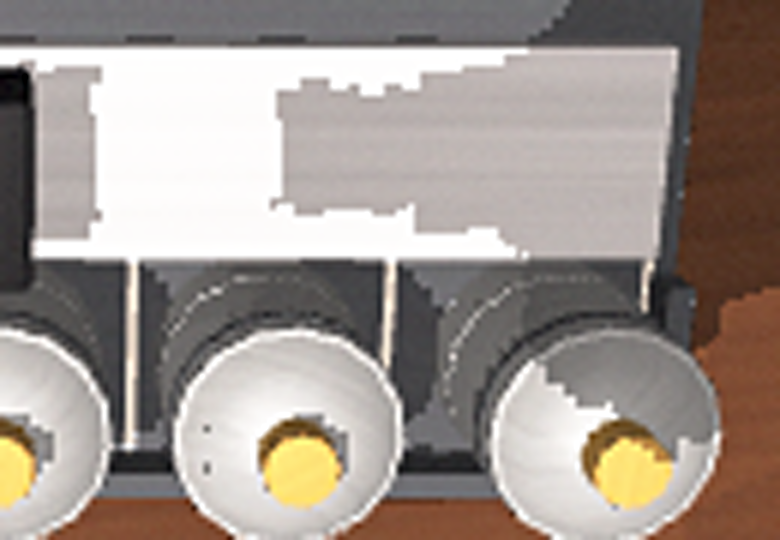

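View pics/u_side.png

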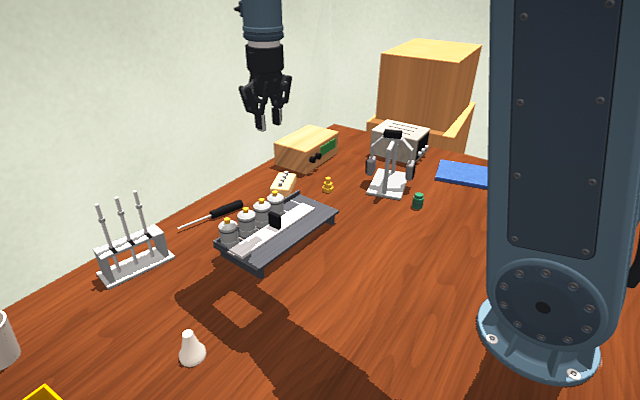

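```bash
python3 - <<'E'
from h import *
import pickle
p=pickle.load(open("u.pkl","rb"))
px=[(200+75/6,135+47/6),(200+101/6,135+258/6),(325+679/6,135+47/6),(325+657/6,135+259/6)]
W=[toshelf(px2z(p,*q,.048)) for q in px]
t,th,r=fit2([(-.022,-.135),(.022,-.135),(-.022,.135),(.022,.135)],W); print(t.round(4),th,r.round(4))
print(pose()[2]["clock"],[ (np.round(d["xyz"],3),d["confidence"]) for d in env.look_for("headset",env.camera("side"))])
E
```

```text
[0.0014 0.02  ] 0.000322515297524863 [[-0.0004 -0.0004]
 [ 0.0005 -0.0013]
 [-0.0004  0.0008]
 [ 0.0003  0.0008]]
54.4 [(array([ 0.506, -0.399,  0.096]), 0.93)]
```

```bash
python3 - <<'E'
from rig import env
print(env.close_job())
E
```

```text
the job is handed in; nothing more can be done
None
```

The job is done and handed in at about 54 s of the 210 s allowed. The interface gives no verdict.

**What I did:**
- Hung the headset over the rail's bar, one ear pad on each side.
- Placed the four canisters I found on the bench in bays 0 to 3. No fifth canister showed in any picture.
- Laid the straightedge on the shelf and slid it against the canister fronts, which pushed them to the fence.

**Last checks, in the shelf's axes:**

| Item | x (mm) | y (mm) | Bay middle y (mm) |
|---|---|---|---|
| Bay 0 canister | 44.1 | 130 | 127 |
| Bay 1 canister | 44.3 | 72 | 73 |
| Bay 2 canister | 44.7 | 18 | 19 |
| Bay 3 canister | 44.5 | −31 | −35 |
| Straightedge | +1.4 | +20 | – |

- **Straightedge:** about 0.0003 rad off parallel, and the picture shows it touching all four canisters.
- **Headset:** the side picture shows it astride the bar. I judged its final pose from pictures only, without a fine measurement.
- **Bystanders:** the nozzle, coupling and reducer were not touched. They look unmoved in the last pictures, but I did not measure them again.
- **Robot:** the gripper was clear of everything.

**Did not agree:**
- The bay 0 canister shifted about 4 mm towards the left lip after I had placed it, probably the knock the task warned of. It stayed upright and within tolerance, so I left it.
- My wrist-camera estimate of how high a held canister sat was about 4 mm off, so I found contact heights from the force reading instead.

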